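# Press the drill bushes into a graded guide block

### The arm

A 7-joint arm with a two-finger parallel gripper is mounted at the origin on a cart in front of the work surface, level with it; the furniture and walls round the work are solid. World frame = base frame: x ahead of the robot, y to its left, z up, the work surface at z = 0. Lengths are in m, angles in rad, forces in N, time in s.
With the tool pointing down it reaches from about 0.4 to 0.85 m from the base axis. Payload 10.4 kg.
Tool frame: the origin (TCP) lies at the centre of the arm's flange, where the gripper is bolted on; the fingertips stand arm.tcp_to_tips ahead of it and the grasp point (between the pads) lies 164 mm ahead of it (arm.tcp_to_tips is the distance from the TCP to the fingertips, in m); z points along the fingers, y is the line along which they close (so a half turn about z gives the same grasp; the last joint's range is limited). The gripper opens to 87 mm and grips with 3 to 60 N. Pads are 19 mm wide; open, the fingers measure 117 mm over their backs; the gripper's body (75 mm by 190 mm) begins 51 mm behind the grasp point.
Start: joints at [1.098, 0.332, -0.065, 1.46, 0.022, 1.35, -0.088], TCP at [0.272, -0.563, 0.405] pointing down, gripper open.
Joint ranges: [-2.6, 2.6], [-0.5, 2.12], [-1.47, 1.34], [0.16, 2.42], [-1.27, 4.41], [0.06, 2.06], [-2.6, 2.6]. Speed limits (rad/s): [2.22, 2.22, 2.79, 2.79, 3.14, 3.14, 3.14].

### API

Orientations are given as a unit quaternion [x, y, z, w].
In Python, from cell import readout, cams, arm gives the robot as it stands.
- The arm moves only by the tool move_arm, never from a script. Its argument "moves" is a list that holds one entry, the list of rows, each a list of 7 numbers: the shift along the tool's x, y, z in mm, then the turn, a rotation vector about the tool's x, y, z in degrees, then the closure, from -1 (fully open) to 1 (shut). In form: [[[x, y, z, rx, ry, rz, fingers], ...]]. A call has 1 to 8 rows; each row is the pose to reach, as a shift and turn from the pose commanded when the call began, along the tool's axes at that moment; what a row does not reach only later rows make up. A row lasts 1/8 s, in which the tool goes at most 62.5 mm and 10.7 degrees, less where a joint would pass 70% of its speed; a pose out of reach is approached as far as the arm can. A call with a gripper value outside its range is refused whole. The fingers move at their own pace and stop on an object; "grip_force" is the grip in N (left out, the last holds). Time passes only in rows, so rows that repeat a pose let the fingers close. It gives the time, the measured TCP pose, the force, the opening and the grip force at its end, in the units of the state.
- readout.get_obs(): the state, without advancing time (a new reading comes with each control period).
- cams.get_image(name): name is "scene" or "top"; returns (picture, depth): 400x640x3 uint8, red, green, blue; 400x640 float32, m along the optical axis (not along the pixel's ray), 0 where there is no reading.
- cams.camera_params(name): a dict with "K" (3x3 intrinsics, pixels), "D" ([k1, k2, p1, p2, k3] as OpenCV has them; the pictures are not rectified), "position" and "orientation" of the camera in the world. Camera axes: x right, y down, z forward; pixel columns grow to the right and rows downward; lengths in m; the calibration is good to about 2 mm. A picture is of the moment at which its call begins. camera_params takes no time and is no camera call.
- arm.close_job(): hands the job in; it is judged then, once.
The state is a dict: "clock": time; "joint_pos": joint angles; "qvel": joint speeds; "joint_efforts": joint torques, N m; "ee_pos": TCP position; "tcp_rot": TCP orientation; "ft_force": force on the tool from outside, world axes, zero at the start; "torque": the same for the moment, N m; "finger_gap": opening from 0.0 (shut) to 1.0 (fully open); "grip_force": force on a finger pad.
Only numpy, scipy, OpenCV 4.12 (cv2) and the standard library are available. Lean on these libraries where they do the work, as an engineer would, in place of code of your own. Each camera call takes 0.05 s, during which the arm holds its last target. There are 200 camera calls.

### The job

Make up the drill guide block: set the block in the nest of the press shuttle, drop every steel bush from the rubber mat into the bore of its own size, push the shuttle fully home under the ram, then pull the lever right down to its stop once all of them are in, so that every head is pressed onto the block, and let the lever come back up. Then draw the shuttle out again, leave it there, and lay the finished block flat in the empty long bay of the kit tray, with its bushes in it; leave the sanding block where it is.

Things in the scene. Friction and masses are not known exactly. Their poses are not given: they have to be found in the camera images.
- guide_block: loose beech drill guide block, 50 x 210 x 36 mm (x, y, z), 0.25 kg; origin at the centre of its underside, y along the row of five bores in its top, graded from 14 mm (y = -80 mm) to 30 mm (y = +80 mm), 40 mm apart. Grip it across its 50 mm width; it may be turned end for end in nest and tray
- bore_14 (a point): centre of the mouth of the block's 14 mm bore, on its top face. The bore is 15.6 mm wide at the mouth with a tight land below: the 14 mm bush drops in 14 mm by itself and stops with its head 6 mm above the block; about 8 N more pushes it down until the head lies on the block (20 mm deep), and there it stays
- bore_18 (a point): centre of the mouth of the block's 18 mm bore, on its top face. The bore is 19.6 mm wide at the mouth with a tight land below: the 18 mm bush drops in 14 mm by itself and stops with its head 6 mm above the block; about 8 N more pushes it down until the head lies on the block (20 mm deep), and there it stays
- bore_22 (a point): centre of the mouth of the block's 22 mm bore, on its top face. The bore is 23.6 mm wide at the mouth with a tight land below: the 22 mm bush drops in 14 mm by itself and stops with its head 6 mm above the block; about 8 N more pushes it down until the head lies on the block (20 mm deep), and there it stays
- bore_26 (a point): centre of the mouth of the block's 26 mm bore, on its top face. The bore is 27.6 mm wide at the mouth with a tight land below: the 26 mm bush drops in 14 mm by itself and stops with its head 6 mm above the block; about 8 N more pushes it down until the head lies on the block (20 mm deep), and there it stays
- bore_30 (a point): centre of the mouth of the block's 30 mm bore, on its top face. The bore is 31.6 mm wide at the mouth with a tight land below: the 30 mm bush drops in 14 mm by itself and stops with its head 6 mm above the block; about 8 N more pushes it down until the head lies on the block (20 mm deep), and there it stays
- bush_14: 14 mm steel drill bush (may be absent), standing upright: body 14 mm in diameter and 20 mm long with a bevelled foot, on top of it a round head 22 mm in diameter and 12 mm high; origin at the centre of its foot, z up along its axis, overall height 32 mm, 30 g
- bush_18: 18 mm steel drill bush (may be absent), standing upright: body 18 mm in diameter and 20 mm long with a bevelled foot, on top of it a round head 26 mm in diameter and 12 mm high; origin at the centre of its foot, z up along its axis, overall height 32 mm, 42 g
- bush_22: 22 mm steel drill bush (may be absent), standing upright: body 22 mm in diameter and 20 mm long with a bevelled foot, on top of it a round head 30 mm in diameter and 12 mm high; origin at the centre of its foot, z up along its axis, overall height 32 mm, 54 g
- bush_26: 26 mm steel drill bush (may be absent), standing upright: body 26 mm in diameter and 20 mm long with a bevelled foot, on top of it a round head 34 mm in diameter and 12 mm high; origin at the centre of its foot, z up along its axis, overall height 32 mm, 66 g
- bush_30: 30 mm steel drill bush (may be absent), standing upright: body 30 mm in diameter and 20 mm long with a bevelled foot, on top of it a round head 38 mm in diameter and 12 mm high; origin at the centre of its foot, z up along its axis, overall height 32 mm, 78 g
- shuttle_nest (a point): centre of the nest floor on the press's sliding steel shuttle, 36 mm above the bench; x along the shuttle's travel towards the press column, y along the nest. Lips 9 mm high round the ends and corners hold the block (long side along y) with 2.5 mm of play each side; the middle 125 mm of the long sides is open for fingers
- shuttle_knob (a point): black upright knob on the left-hand (+y) ear of the shuttle, 22 mm in diameter; the point is on its axis 30 mm above the nest floor and 15 mm below its top
- shuttle (a joint): travel of the shuttle in m: 0 = drawn fully out towards the robot (nest clear of the press head, for loading and unloading from above), 0.18 = fully home under the ram; it slides with about 8 N of friction and stays where it is left (a knock on the block in the nest can shift it)
- lever_ball (a point): centre of the black ball, 32 mm in diameter, at the end of the press lever, on the right (-y) side of the press
- lever_hub (a point): centre of the lever's hub; the lever turns about the level line through it along the press's y axis, the ball 170 mm away
- press_lever (a joint): angle of the sprung press lever in rad: 0 = up, the ball 40 degrees above level on the robot's side of the hub (its top 0.305 m above the bench); grows as the ball is pushed down; 1.0 = its lower stop (ball 17 degrees below level). A spring drives it back up when let go (5 N at the ball at the top, 9 N at the stop, up to 5 N more to press the bushes home)
- ram: the press's ram with a steel pressing bar 54 x 212 mm, lying over the whole row when the shuttle is home; origin at the centre of the bar's underside. The lever drives it down 19.5 mm: the bar stands 32 mm above the block's top with the lever up and 12.5 mm at the stop, so one full stroke presses every head in the row onto the block
- press: green bench press, fixed: base 340 x 190 mm, head 90 mm wide and 0.23 m high, the ram's top up to 0.28 m; origin at the centre of the base's underside, x towards its column at the back, y to its left. The nest drawn out lies 125 mm in front of the origin, the ram 55 mm behind it
- tray_bay (a point): centre of the floor of the empty long bay of the kit tray (fixed wooden tray 160 x 236 mm, walls 18 mm high above the bench, floor 5 mm thick); the bay is 60 x 222 mm, long along y, and takes the block with 5 to 6 mm of play each side; the tray's other bay holds a screwdriver and an offcut
- kit_tray: the kit tray; origin at the centre of its underside, y along its long side, the empty bay on its -x half
- sanding_block: cork sanding block, 66 x 110 x 31 mm, lying right of the press in front of the lever: bystander

How it is judged:
By the outcome, as a careful person would: the job done as asked, in the order asked, and still so for the second after the job is handed in, with the robot touching nothing.
Of bush_14, bush_18, bush_22, bush_26, bush_30 only 2 to 4 are there at a start; the rules pass over those that are not, and their reading is None.
At some moment in a run one of guide_block may be knocked a few centimetres aside while the robot is not near it.
It also fails if it takes over 210 s, if anything falls off the work surface, if the arm or the gripper's body presses on something with over 40 N, if the wrist force passes 120 N, or if a joint passes its speed limit or range.

## Working session

There is one attempt and no reset: what is moved stays moved. The work goes in short steps, Python scripts to look and compute and a tool call to move; the robot and the scene stay as the last step left them, time stands still between calls to the robot, and variables do not carry over. Pictures are saved under pics/ and viewed, at most 14 in all, crops included, and the job is handed in when it is done.

Besides the shell and the picture viewer there is one more tool, called after "Emit:" by a JSON object that holds its "method" and its "body", one argument or row to a line. move_arm: Moves the arm, as the interface text tells. Its arguments: {"type":"object","properties":{"moves":{"type":"array","items":{"type":"array","items":{"type":"array","items":{"type":"number"}}}},"grip_force":{"type":"number"}},"required":["moves"]}

```bash
ls; mkdir -p pics
cat > h.py <<'E'
import numpy as np, cv2
from scipy.spatial.transform import Rotation as R
from cell import readout, cams, arm
def grab(n):
    im,d=cams.get_image(n); p=cams.camera_params(n); return im,d,p
def T(p): return R.from_quat(p["orientation"]).as_matrix(), np.array(p["position"])
def ray(p,uv):
    uv=np.array(uv,float).reshape(-1,1,2)
    q=cv2.undistortPoints(uv,np.array(p["K"]),np.array(p["D"])).reshape(-1,2)
    return np.c_[q,np.ones(len(q))]
def plane(p,uv,z):
    M,o=T(p); r=ray(p,uv)@M.T; return o+r*((z-o[2])/r[:,2])[:,None]
def dep(p,d,uv):
    M,o=T(p); r=ray(p,uv); return np.array([o+M@(k*d[int(v),int(u)]) for k,(u,v) in zip(r,np.array(uv).reshape(-1,2))])
def cloud(p,d):
    v,u=np.mgrid[0:d.shape[0],0:d.shape[1]]
    r=ray(p,np.c_[u.ravel(),v.ravel()]); M,o=T(p)
    return ((r*d.reshape(-1,1))@M.T+o).reshape(d.shape+(3,))
def proj(p,X):
    M,o=T(p); rv=cv2.Rodrigues(M.T)[0]
    return cv2.projectPoints(np.array(X,float).reshape(-1,3),rv,-M.T@o,np.array(p["K"]),np.array(p["D"]))[0].reshape(-1,2)
def save(n,im): cv2.imwrite("pics/"+n,im[:,:,::-1])
E
python3 - <<'E'
from h import *
for n in("top","scene"):
    im,d,p=grab(n); save(n+"0.png",im); print(n,p,(d>0).mean())
s=readout.get_obs();print(s, arm.tcp_to_tips)
E
```

```text
pics
top {'K': array([[403.91472707,   0.        , 317.65846586],
       [  0.        , 403.91472707, 205.65404251],
       [  0.        ,   0.        ,   1.        ]]), 'D': array([-0.09605274,  0.        ,  0.        ,  0.        ,  0.        ]), 'position': array([ 0.43293337, -0.02345869,  1.68460974]), 'orientation': array([ 0.71481036, -0.69872455,  0.0187282 , -0.02189553])} 0.939703125
scene {'K': array([[505.47662661,   0.        , 316.25331722],
       [  0.        , 505.47662661, 200.65318066],
       [  0.        ,   0.        ,   1.        ]]), 'D': array([0.02181865, 0.        , 0.        , 0.        , 0.        ]), 'position': array([-0.15911765,  1.06485332,  1.03109941]), 'orientation': array([-0.25142648,  0.8428788 , -0.45750258,  0.13050458])} 0.9959140625
{'clock': 0.1, 'joint_pos': array([ 1.09839053,  0.33276502, -0.06466027,  1.46088603,  0.02160241,
        1.34989199, -0.08851206]), 'qvel': array([-0.00071001, -0.00042556, -0.00032252, -0.00233056, -0.00070822,
        0.00173567, -0.00029345]), 'joint_efforts': array([ 2.59103683e-03, -6.24547505e+01,  2.52214365e-02, -3.90718603e+01,
       -6.14762306e-02,  3.66222288e-02,  8.54393761e-05]), 'ee_pos': array([ 0.27167496, -0.56272442,  0.40404682]), 'tcp_rot': array([ 9.74818838e-01,  2.22997397e-01, -1.75720458e-04, -6.02533680e-04]), 'ft_force': array([-0.44963897, -0.62037629, -0.52239489]), 'torque': array([ 0.03680824, -0.01845327,  0.01759348]), 'grip_force': 0.0, 'finger_gap': 0.99723484149243} 0.1822
```

View pics/top0.png

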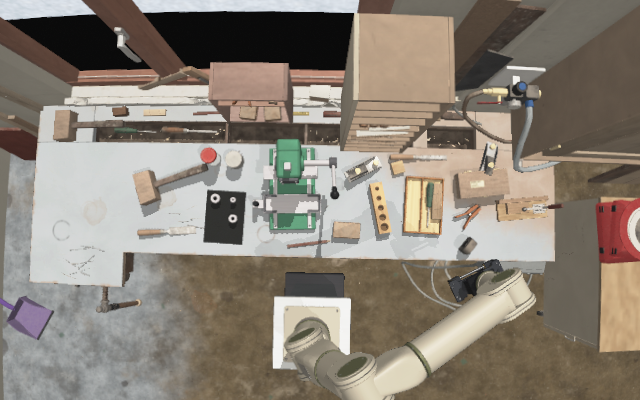

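View pics/scene0.png

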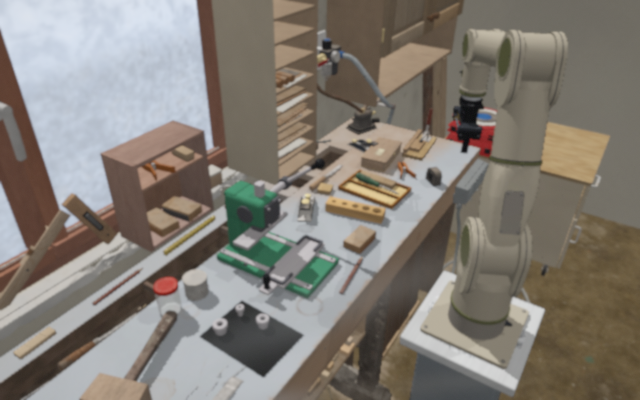

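The top view shows the block at (379,208), the tray at (423,207) and three bushes on the mat near (214,196), (235,196) and (232,218). The press is at (295,195) with the shuttle drawn out, and the lever ball is near (334,193). Next I'll take an enlarged crop and measurements.

Run:
```python
from h import *
im,d,p=grab("top"); np.savez("t.npz",im=im,d=d)
c=im[135:265,195:460]; save("crop1.png",cv2.resize(c,None,fx=3,fy=3,interpolation=cv2.INTER_CUBIC))
C=cloud(p,d)
def comp(mask,lo,name):
    n,l,st,ce=cv2.connectedComponentsWithStats(mask.astype(np.uint8))
    for i in range(1,n):
        if st[i,4]>=lo: 
            P=C[l==i]; print(name,st[i],ce[i].round(1),np.median(P,0).round(4),P[:,2].max().round(4))
Z=C[:,:,2]; roi=np.zeros(Z.shape,bool); roi[135:265,195:460]=1
# mat
g=im.max(2)
comp(roi&(g<60),150,"dark")
u=np.zeros_like(roi);u[185:245,203:246]=1
comp(u&(Z>0.02)&(Z<0.05),8,"bush(z)")
comp(u&(g>110),8,"bush(bright)")
# block top
b=np.zeros_like(roi);b[175:240,362:396]=1
m=b&(Z>0.025)&(Z<0.045); comp(m,100,"block")
ct=cv2.findContours(m.astype(np.uint8),0,1)[0]; ct=max(ct,key=len)[:,0]
P=plane(p,ct,0.036)[:,:2]; print("block rect",cv2.minAreaRect((P*1000).astype(np.float32)))
# shuttle / tray rows of height profile
for X in np.arange(0.36,0.62,0.02):
    row=[]
    for Y in np.arange(0.20,-0.06,-0.01):
        q=proj(p,[X,Y,0.04])[0].round().astype(int); row.append(int(1000*Z[q[1],q[0]]))
    print(round(X,2),row)
for pt in[(334,193),(334,165),(334,160),(256,204),(256,205)]: print(pt,C[pt[1],pt[0]].round(4),im[pt[1],pt[0]])
```

```text
dark [ 204  191   41   53 1688] [224.3 218.2] [0.465  0.3754 0.0027] 1.6846
bush(z) [211 194   9   9  66] [215.  197.9] [0.5503 0.4078 0.0338] 0.0423
bush(z) [231 197   5   5  19] [232.7 199.1] [0.5475 0.3371 0.0327] 0.0408
bush(z) [229 214   8   9  51] [232.5 218.1] [0.4692 0.3343 0.0324] 0.0418
bush(bright) [203 185  43  60 461] [218.1 201.4] [ 0.5874  0.4157 -0.0008] 1.6846
bush(bright) [210 193  10  10  67] [214.7 197.7] [0.5504 0.4122 0.0337] 0.0423
bush(bright) [230 197   6   6  29] [232.4 199.3] [0.5467 0.3373 0.03  ] 1.6846
bush(bright) [242 198   4  47 109] [244.1 227.1] [ 0.425   0.2904 -0.0006] 1.6846
bush(bright) [228 214   9   9  56] [232.1 218.1] [0.469  0.3357 0.0321] 0.0418
block [370 182  22  52 539] [379.9 206.2] [ 0.5363 -0.2691  0.0356] 0.045
block rect ((526.6530151367188, -270.23052978515625), (210.42523193359375, 52.59014892578125), 12.125829696655273)
0.36 [-3, -2, -1, 2, -1, -7, 8, 0, -2, 0, 4, 9, 0, -1, -1, -3, 2, -1, -2, -2, -3, -3, 8, 0, 0, -5]
0.38 [0, -8, 4, -4, 0, -4, 5, -4, -2, 2, 2, -1, 0, 1, -2, -2, -4, 11, 0, 10, 5, 9, 11, 10, 6, 1]
0.4 [-5, -1, 3, 
[... 683 characters left out ...]
, 29, 38, 27, 45, 45, -4, 4, -3]
0.54 [38, 30, 33, 35, 36, 33, 34, 33, 35, 32, 38, 40, 40, 31, 33, 36, 37, 35, 37, 33, 37, 35, 44, 1, 6, -2]
0.56 [41, 34, 27, 35, 31, 26, 40, 39, 35, 35, 31, 29, 39, 34, 36, 42, 31, 41, 43, 39, 35, 39, 40, 2, -6, 0]
0.58 [5, -1, 32, 25, 25, 23, 19, 27, 18, 18, 28, 20, 15, 20, 27, 26, 25, 27, 29, 17, 21, -4, 1, -6, 2, -6]
0.6 [0, -4, 21, 33, 26, 26, 19, 16, 23, 21, 19, 21, 23, 24, 21, 19, 24, 26, 26, 17, 17, -7, 0, -3, 4, 2]
(334, 193) [ 0.5573 -0.0715  0.3011] [64 64 64]
(334, 165) [ 0.6708 -0.073   0.1981] [146 141 140]
(334, 160) [ 0.6896 -0.0726  0.1981] [114 112 114]
(256, 204) [0.5256 0.2294 0.0899] [45 46 46]
(256, 205) [0.5223 0.2311 0.0784] [31 32 32]
```

View pics/crop1.png

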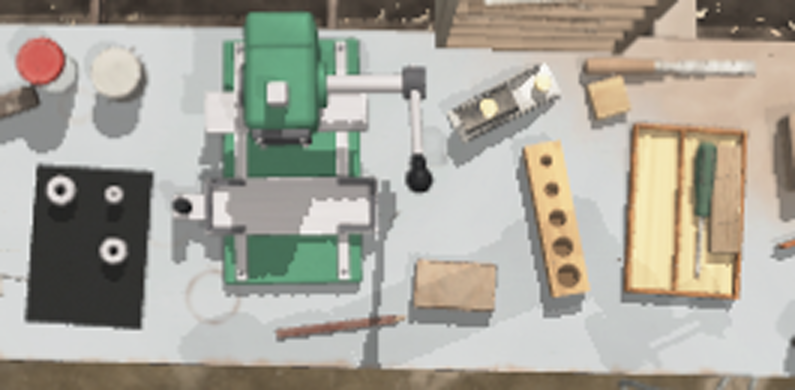

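The crop shows the 30 mm bore at the near end of the block and the empty bay on the tray's +y side. The bushes look like 30, 26 and a small one. One more measuring pass covers the press, tray and knob, and then I move.

```bash
cat >> h.py <<'E'
def rect(p,mask,z):
    n,l,st,_=cv2.connectedComponentsWithStats(mask.astype(np.uint8)); i=1+st[1:,4].argmax()
    ct=max(cv2.findContours((l==i).astype(np.uint8),0,1)[0],key=len)[:,0]
    return cv2.minAreaRect((plane(p,ct,z)[:,:2]*1000).astype(np.float32)), st[i]
def rowsto(xyz,yaw):
    """grasp point xyz (tool down), tool x at yaw deg -> total shift mm in tool axes, turn about tool z"""
    s=readout.get_obs(); M=R.from_quat(s["tcp_rot"]); 
    tgt=np.array(xyz)+[0,0,0.164]; Rt=R.from_euler("z",yaw,degrees=True)*R.from_euler("x",180,degrees=True)
    rv=(M.inv()*Rt).as_rotvec(degrees=True)
    return (M.inv().apply(tgt-s["ee_pos"])*1000).round(1), rv.round(1)
def st():
    s=readout.get_obs(); M=R.from_quat(s["tcp_rot"]); return s["clock"].__round__(2),(s["ee_pos"]+M.apply([0,0,.164])).round(4),"yaw",np.degrees(np.arctan2(*M.as_matrix()[[1,0],0])).round(2),"F",s["ft_force"].round(1),"gap",round(s["finger_gap"]*87,1),"g",round(s["grip_force"],1)
E
python3 - <<'E'
from h import *
im,d,p=grab("top"); ims,ds,ps=grab("scene"); C=cloud(p,d); Z=C[:,:,2]
hsv=cv2.cvtColor(im,cv2.COLOR_RGB2HSV); H,S,V=cv2.split(hsv)
def roi(u0,v0,u1,v1):
    m=np.zeros(Z.shape,bool); m[v0:v1,u0:u1]=1; return m
gr=(H>55)&(H<95)&(S>80)&roi(260,140,330,240)
print("green rect all",rect(p,gr,0.02))
low=gr&roi(260,213,330,240); print("green front",rect(p,low,0.022))
sh=(S<50)&(Z>0.026)&(Z<0.06)&roi(240,190,325,216)
so=cv2.morphologyEx(sh.astype(np.uint8),cv2.MORPH_OPEN,np.ones((11,5)))
print("shuttle",rect(p,so,0.045))
hd=(Z>0.1)&(Z<0.32)&roi(270,130,318,195); print("head minx by y")
for y in np.arange(0.03,0.15,0.015):
    q=hd&(abs(C[:,:,1]-y)<0.006); a=C[q]; print(round(y,3),np.sort(a[:,0])[:4].round(3),a[np.argsort(a[:,0])[:4],2].round(3))
tr=(S>75)&roi(398,170,448,242); print("tray",rect(p,tr,0.018))
kn=(V<75)&roi(248,196,264,212)&(Z>0.05); v,u=np.nonzero(kn); print("knob",plane(p,[[u.mean(),v.mean()]],0.081),len(u))
b=(V<80)&roi(324,175,345,203)&(Z>0.25); v,u=np.nonzero(b); print("ball",plane(p,[[u.mean(),v.mean()]],0.295),len(u))
# bushes: subpixel area from brightness above the mat
print("mat",rect(p,(V<70)&roi(200,186,250,246),0.002))
Cs=cloud(ps,ds)
for (u,v) in [(215,198),(232.6,199.2),(232.3,218.1)]:
    X=plane(p,[[u,v]],0.034)[0]
    w=(Z>0.018)&(Z<0.045)&(np.hypot(C[:,:,0]-X[0],C[:,:,1]-X[1])<0.03)
    ws=(Cs[:,:,2]>0.026)&(Cs[:,:,2]<0.045)&(np.hypot(Cs[:,:,0]-X[0],Cs[:,:,1]-X[1])<0.03)
    q=Cs[ws]; print("bush",X.round(4), "scene centre",((q.max(0)+q.min(0))/2).round(4),np.ptp(q,axis=0).round(4),len(q),"from scene",proj(ps,[X]).round(1))
m=(S>60)&(Z>0.022)&(Z<0.05)&roi(362,175,396,240); print("block",rect(p,m,0.036))
print("go",rowsto([0.5267,-0.2702,0.15],12.1)); print(st())
E
```

```text
green rect all (((689.65478515625, 100.04739379882812), (226.7205810546875, 121.97810363769531), 3.334712266921997), array([ 276,  140,   31,   54, 1237], dtype=int32))
green front (((462.8930969238281, 87.29695892333984), (57.667537689208984, 119.6773681640625), 1.3477839231491089), array([278, 214,  30,  15, 436], dtype=int32))
shuttle (((535.9064331054688, 79.56845092773438), (73.45789337158203, 118.39249420166016), 1.3110511302947998), array([280, 194,  30,  19, 521], dtype=int32))
head minx by y
0.03 [0.63  0.631 0.631 0.633] [0.118 0.112 0.107 0.126]
0.045 [0.63  0.63  0.631 0.634] [0.114 0.113 0.109 0.12 ]
0.06 [0.605 0.607 0.607 0.608] [0.158 0.21  0.175 0.2  ]
0.075 [0.606 0.606 0.606 0.606] [0.216 0.212 0.177 0.208]
0.09 [0.606 0.606 0.606 0.606] [0.179 0.21  0.179 0.174]
0.105 [0.605 0.605 0.605 0.606] [0.187 0.182 0.211 0.177]
0.12 [0.601 0.601 0.604 0.604] [0.215 0.213 0.159 0.158]
0.135 [0.619 0.619 0.619 0.621] [0.191 0.22  0.214 0.229]
tray (((542.8152465820312, -453.79443359375), (162.25198364257812, 237.27789306640625), 87.63396453857422), array([ 403,  176,   41,  
[... 278 characters left out ...]

bush [0.5498 0.4094 0.034 ] scene centre [0.5508 0.4127 0.0327] [0.0406 0.0362 0.0134] 145 from scene [[221.2 322.9]]
bush [0.5465 0.3358 0.034 ] scene centre [0.5474 0.3378 0.0321] [0.0216 0.022  0.0119] 54 from scene [[240.4 306.5]]
bush [0.4687 0.3344 0.034 ] scene centre [0.4702 0.3364 0.0329] [0.0324 0.0344 0.0136] 115 from scene [[263.4 317.8]]
block (((526.1234130859375, -269.60186767578125), (209.65664672851562, 52.42273712158203), 12.131734848022461), array([370, 182,  22,  52, 565], dtype=int32))
go (array([ 356.8, -152.6,   90.5]), array([-0. ,  0. , 13.7]))
(0.25, array([ 0.2717, -0.5627,  0.2404]), 'yaw', np.float64(25.77), 'F', array([-0.1,  0.4,  0.2]), 'gap', 87.2, 'g', 0.0)
```

Emit:
{"method": "move_arm", "body": {
  "moves": [
    [[50,-20,0,0,0,2,-1],[100,-42,0,0,0,4,-1],[150,-64,10,0,0,6,-1],[200,-86,30,0,0,8,-1],[250,-108,50,0,0,10,-1],[305,-130,70,0,0,12,-1],[357,-153,90,0,0,13.7,-1],[357,-153,90,0,0,13.7,-1]]
  ]
}}

```text
clock: 1.25
ee_pos: [0.5291, -0.2646, 0.3129]
tcp_rot: [0.994, 0.109, -0.0, -0.002]
ft_force: [-0.2, -1.5, 0.4]
finger_gap: 1.001
grip_force: 0.0
```

Run:
```python
from h import *
print(st()); ims,ds,ps=grab("scene"); im,d,p=grab("top")
c=cv2.resize(ims[100:260,290:490],None,fx=3,fy=3,interpolation=cv2.INTER_CUBIC); save("g1.png",c)
# gripper body extents along tool axes
s=readout.get_obs(); M=R.from_quat(s["tcp_rot"]).as_matrix()
C=np.concatenate([cloud(ps,ds).reshape(-1,3),cloud(p,d).reshape(-1,3)]); L=(C-s["ee_pos"])@M
for z in np.arange(-0.02,0.19,0.01):
    q=L[(abs(L[:,2]-z)<0.005)&(np.hypot(L[:,0],L[:,1])<0.13)]
    if len(q)>5: print(round(z,2),len(q),np.percentile(q[:,0],[1,99]).round(3),np.percentile(q[:,1],[1,99]).round(3))
# press y by column edge profile
C=cloud(p,d); hsv=cv2.cvtColor(im,cv2.COLOR_RGB2HSV)
v=222; print("base row",[(u,*hsv[v,u]) for u in list(range(264,274))+list(range(310,322))])
for v in (200,204): print("sh row",v,[(u,*map(int,im[v,u]),int(1000*C[v,u,2])) for u in list(range(260,272))+list(range(312,326))])
print(plane(p,[[269,222],[315.5,222]],0.02), plane(p,[[265,204],[320,204]],0.045))
```

```text
(1.25, array([ 0.5289, -0.264 ,  0.149 ]), 'yaw', np.float64(12.53), 'F', array([-0.2, -1.5,  0.4]), 'gap', 87.1, 'g', 0.0)
-0.02 92 [-0.039  0.041] [-0.05   0.007]
-0.01 32 [-0.038  0.032] [-0.048 -0.009]
0.0 64 [-0.03   0.034] [-0.044 -0.003]
0.01 171 [-0.033  0.038] [-0.06   0.004]
0.02 128 [-0.034  0.041] [-0.059  0.005]
0.03 54 [-0.021  0.035] [-0.061 -0.01 ]
0.04 49 [-0.019  0.025] [-0.059 -0.025]
0.05 52 [-0.02   0.024] [-0.061 -0.014]
0.06 72 [-0.026  0.029] [-0.094  0.008]
0.07 443 [-0.034  0.036] [-0.101  0.081]
0.08 122 [-0.034  0.039] [-0.104  0.082]
0.09 119 [-0.037  0.038] [-0.101  0.078]
0.1 123 [-0.035  0.037] [-0.097  0.077]
0.11 55 [-0.034  0.037] [-0.096  0.051]
0.12 10 [-0.015  0.028] [-0.088  0.054]
0.13 10 [-0.007  0.012] [-0.07   0.052]
0.14 22 [-0.008  0.015] [-0.068  0.043]
0.15 15 [-0.007  0.015] [-0.062 -0.051]
0.16 16 [-0.007  0.016] [-0.061 -0.052]
0.17 17 [-0.007  0.015] [-0.06  -0.051]
0.18 20 [-0.007  0.016] [-0.062  0.044]
base row [(264, np.uint8(90), np.uint8(2), np.uint8(211)), (265, np.uint8(80), np.uint8(4), np.uint8(206)), (266, np.uint8(75), np
[... 1792 characters left out ...]
(265, 103, 101, 102, 40), (266, 220, 215, 214, 36), (267, 234, 229, 227, 37), (268, 234, 229, 227, 36), (269, 234, 229, 227, 37), (270, 188, 181, 178, 32), (271, 165, 159, 156, 36), (312, 222, 217, 215, 39), (313, 222, 218, 215, 35), (314, 222, 218, 215, 30), (315, 222, 217, 215, 37), (316, 222, 217, 215, 34), (317, 222, 217, 215, 37), (318, 143, 140, 139, 46), (319, 102, 100, 103, 40), (320, 167, 162, 162, 40), (321, 144, 143, 143, 3), (322, 137, 139, 138, 7), (323, 136, 139, 138, -2), (324, 137, 139, 138, 1), (325, 137, 139, 138, -1)]
[[ 0.45649706  0.18430251  0.02      ]
 [ 0.46096703 -0.00755734  0.02      ]] [[ 0.52904802  0.19968989  0.045     ]
 [ 0.53410961 -0.02439894  0.045     ]]
```

View pics/g1.png

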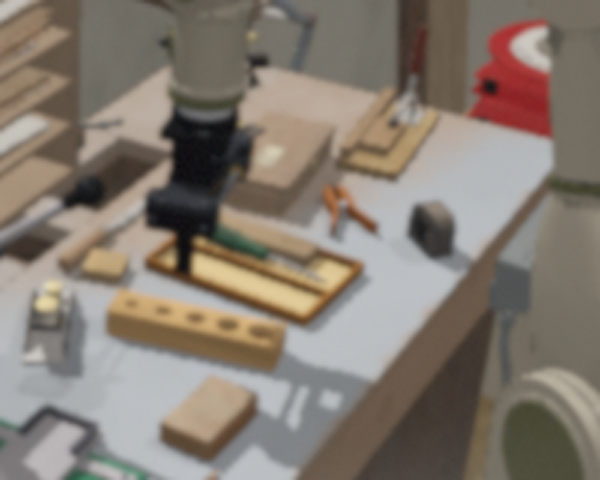

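The gripper body spans ±95 mm along the closing line. The press base (front edge at x≈0.434) shows the shuttle stands about 57 mm in, so I'll draw it out by the knob first.

```bash
cat >> h.py <<'E'
def plan(*calls, start=None):
    """each call: list of (x,y,z,yaw); start: (x,y,z,yaw) or measured; prints shift+turn in tool axes at call start"""
    if start is None:
        s=readout.get_obs(); M=R.from_quat(s["tcp_rot"]); o=s["ee_pos"]+M.apply([0,0,.164])
        start=(*o,np.degrees(np.arctan2(*M.as_matrix()[[1,0],0])))
    for c in calls:
        M=R.from_euler("z",start[3],degrees=True)*R.from_euler("x",180,degrees=True)
        for w in c:
            dl=M.inv().apply(np.array(w[:3])-start[:3])*1000
            print("  ",dl.round(1),"rz",round(-(w[3]-start[3]),1),"rows",max(int(np.ceil(np.linalg.norm(dl)/60)),1))
        print("--"); start=c[-1]
E
python3 - <<'E'
from h import *
plan([(0.42,-0.24,0.15,30),(0.42,-0.04,0.15,70),(.42,.15,.15,90)],[(.5285,.233,.15,90),(.5285,.233,.067,90)],[(.46,.233,.067,90)],start=(.5289,-.267,.149,12.3))
E
```

```text
[-100.6  -49.6   -1. ] rz -17.7 rows 2
   [ -58. -245.   -1.] rz -57.7 rows 5
   [ -17.6 -430.6   -1. ] rz -77.7 rows 8
--
   [ 83.  108.5   0. ] rz 0 rows 3
   [ 83.  108.5  83. ] rz 0 rows 3
--
   [ -0.  -68.5  -0. ] rz 0 rows 2
--
```

Emit:
{"method": "move_arm", "body": {
  "moves": [
    [[-50,-25,0,0,0,-9,-1],[-100,-50,0,0,0,-18,-1],[-88,-110,0,0,0,-28,-1],[-74,-170,0,0,0,-38,-1],[-60,-230,0,0,0,-48,-1],[-46,-290,0,0,0,-58,-1],[-32,-350,0,0,0,-68,-1],[-19,-408,0,0,0,-77.7,-1]]
  ]
}}

```text
clock: 2.35
ee_pos: [0.423, 0.1256, 0.3156]
tcp_rot: [0.708, 0.707, 0.0, 0.001]
ft_force: [1.5, -0.2, 0.4]
finger_gap: 1.004
grip_force: 0.0
```

Run:
```python
from h import *
print(st()); plan([(.5285,.233,.15,90),(.5285,.233,.067,90)],[(.46,.233,.067,90)])
```

```text
(2.35, array([0.4233, 0.1255, 0.1516]), 'yaw', np.float64(89.93), 'F', array([ 1.5, -0.2,  0.4]), 'gap', 87.3, 'g', 0.0)
   [107.7 105.    1.6] rz -0.1 rows 3
   [107.7 105.   84.6] rz -0.1 rows 3
--
   [ -0.  -68.5  -0. ] rz 0 rows 2
--
```

Emit:
{"method": "move_arm", "body": {
  "moves": [
    [[40,35,0,0,0,0,-1],[80,70,0,0,0,0,-1],[107,104,2,0,0,0,-1],[107,104,40,0,0,0,-1],[107,104,84,0,0,0,-1],[107,104,84,0,0,0,-1],[107,104,84,0,0,0,-1],[107,104,84,0,0,0,-1]]
  ]
}}

```text
clock: 3.35
ee_pos: [0.528, 0.2317, 0.2329]
tcp_rot: [0.709, 0.705, 0.001, 0.001]
ft_force: [-0.0, 0.5, 0.4]
finger_gap: 0.999
grip_force: 0.0
```

Emit:
{"method": "move_arm", "body": {
  "moves": [
    [[0,0,0,0,0,0,1],[0,0,0,0,0,0,1],[0,0,0,0,0,0,1],[0,0,0,0,0,0,1],[0,0,0,0,0,0,1]]
  ],
  "grip_force": 30
}}

```text
clock: 3.98
ee_pos: [0.5272, 0.2318, 0.2307]
tcp_rot: [0.709, 0.706, -0.0, -0.0]
ft_force: [0.2, 0.1, -0.4]
finger_gap: 0.515
grip_force: 0.0
```

Emit:
{"method": "move_arm", "body": {
  "moves": [
    [[0,-15,0,0,0,0,1],[0,-30,0,0,0,0,1],[0,-42,0,0,0,0,1],[0,-42,0,0,0,0,1]]
  ]
}}

```text
clock: 4.47
ee_pos: [0.4849, 0.2304, 0.2309]
tcp_rot: [0.709, 0.705, -0.001, 0.001]
ft_force: [-1.5, -7.8, 5.6]
finger_gap: 0.231
grip_force: 30.0
```

Run:
```python
from h import *
print(st())
```

```text
(4.47, array([0.485 , 0.2299, 0.0669]), 'yaw', np.float64(89.69), 'F', array([-1.5, -7.8,  5.6]), 'gap', 20.1, 'g', 30.0)
```

Emit:
{"method": "move_arm", "body": {
  "moves": [
    [[0,0,0,0,0,0,1],[0,-6,0,0,0,0,1],[0,-12,0,0,0,0,1],[0,-18,0,0,0,0,1],[0,-18,0,0,0,0,1]]
  ]
}}

```text
clock: 5.1
ee_pos: [0.4695, 0.2295, 0.231]
tcp_rot: [0.71, 0.704, 0.002, 0.003]
ft_force: [16.3, -6.0, -9.1]
finger_gap: 0.229
grip_force: 30.0
```

Emit:
{"method": "move_arm", "body": {
  "moves": [
    [[0,-6,0,0,0,0,1],[0,-12,0,0,0,0,1],[0,-12,0,0,0,0,1]]
  ]
}}

```text
clock: 5.48
ee_pos: [0.4635, 0.2284, 0.2319]
tcp_rot: [0.711, 0.703, 0.009, 0.006]
ft_force: [61.4, 2.0, -46.3]
finger_gap: 0.304
grip_force: 30.5
```

Emit:
{"method": "move_arm", "body": {
  "moves": [
    [[0,-6,0,0,0,0,1],[0,-10,0,0,0,0,1],[0,-10,0,0,0,0,1]]
  ]
}}

```text
clock: 5.85
ee_pos: [0.4537, 0.2283, 0.2321]
tcp_rot: [0.711, 0.703, 0.009, 0.006]
ft_force: [60.7, 0.3, -43.8]
finger_gap: 0.531
grip_force: 30.4
```

The stop is reached. I back off, release, and return towards the block along the clear lane.

Emit:
{"method": "move_arm", "body": {
  "moves": [
    [[0,10,0,0,0,0,0],[0,12,0,0,0,0,-1],[0,12,0,0,0,0,-1],[0,12,0,0,0,0,-1],[0,12,-45,0,0,0,-1],[0,12,-90,0,0,0,-1],[0,-20,-90,0,0,0,-1],[0,-38,-90,0,0,0,-1]]
  ]
}}

```text
clock: 6.85
ee_pos: [0.4056, 0.2327, 0.3209]
tcp_rot: [0.708, 0.706, -0.0, 0.0]
ft_force: [-0.2, 0.1, 0.3]
finger_gap: 0.999
grip_force: 0.0
```

Run:
```python
from h import *
print(st())
im,d,p=grab("top"); ims,ds,ps=grab("scene"); C=cloud(p,d); Z=C[:,:,2]
c=cv2.resize(im[150:250,225:425],None,fx=4,fy=4,interpolation=cv2.INTER_CUBIC); save("c2.png",c)
H,S,V=cv2.split(cv2.cvtColor(im,cv2.COLOR_RGB2HSV))
m=np.zeros(Z.shape,bool); m[172:245,355:398]=1
print("block",rect(p,m&(S>60)&(Z>0.022)&(Z<0.05),0.036))
for v in range(206,222,3): print(v,[(u,int(im[v,u,0]),int(1000*Z[v,u])) for u in list(range(261,270))+list(range(314,324))])
for u in (285,300,310): print(u,[(v,int(im[v,u,0]),int(1000*Z[v,u])) for v in range(204,232)])
```

```text
(6.85, array([0.4057, 0.2326, 0.1569]), 'yaw', np.float64(89.85), 'F', array([-0.2,  0.1,  0.3]), 'gap', 86.9, 'g', 0.0)
block (((526.1889038085938, -269.906494140625), (209.65664672851562, 51.79956817626953), 12.131734848022461), array([370, 182,  22,  52, 549], dtype=int32))
206 [(261, 197, 0), (262, 193, -3), (263, 194, 5), (264, 187, 0), (265, 185, 3), (266, 191, 2), (267, 194, 1), (268, 192, -6), (269, 125, 20), (314, 97, 24), (315, 88, 4), (316, 117, -4), (317, 122, 3), (318, 122, 0), (319, 127, 0), (320, 121, -1), (321, 121, 3), (322, 133, -3), (323, 136, -1)]
209 [(261, 192, -6), (262, 191, 2), (263, 214, 34), (264, 224, 32), (265, 222, 38), (266, 195, 32), (267, 184, 37), (268, 197, 28), (269, 158, 32), (314, 139, 40), (315, 140, 47), (316, 144, 42), (317, 146, 44), (318, 161, 49), (319, 209, 36), (320, 231, 32), (321, 163, 1), (322, 137, -1), (323, 138, -4)]
212 [(261, 192, 2), (262, 192, -1), (263, 153, 49), (264, 117, 41), (265, 104, 50), (266, 144, 34), (267, 154, 30), (268, 154, 32), (269, 155, 38), (314, 152, 32), (315, 151, 35), (316, 151, 37), (317, 151, 37), (318, 1
[... 1654 characters left out ...]
, 231, 33), (217, 231, 29), (218, 230, 45), (219, 231, 33), (220, 233, 39), (221, 233, 30), (222, 231, 35), (223, 229, 37), (224, 232, 41), (225, 232, 39), (226, 230, 44), (227, 236, 34), (228, 125, 18), (229, 90, -7), (230, 132, 2), (231, 138, -5)]
310 [(204, 229, 28), (205, 228, 19), (206, 229, 24), (207, 228, 22), (208, 217, 32), (209, 155, 45), (210, 116, 48), (211, 115, 37), (212, 153, 36), (213, 224, 39), (214, 229, 39), (215, 229, 31), (216, 230, 38), (217, 230, 33), (218, 230, 38), (219, 231, 34), (220, 232, 37), (221, 231, 36), (222, 229, 43), (223, 229, 33), (224, 221, 42), (225, 139, 46), (226, 111, 38), (227, 130, 34), (228, 81, 13), (229, 110, -8), (230, 136, 1), (231, 139, -4)]
```

View pics/c2.png

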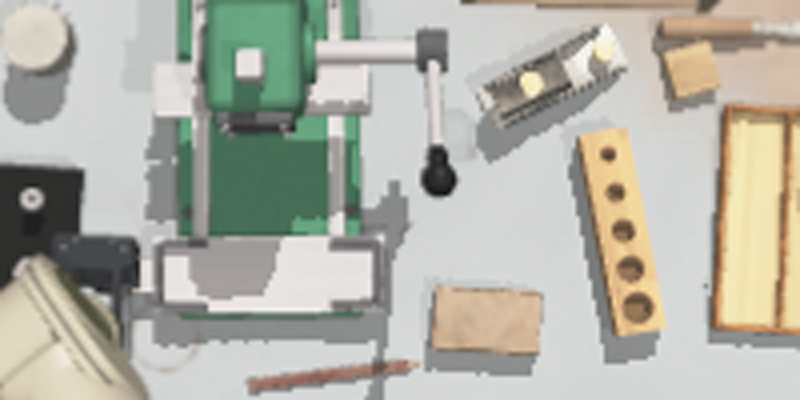

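The shuttle is now at its front stop. Inner lip edges are at columns 265.7/317.7 and rows 212/224.6, and the block hasn't moved.

Run:
```python
from h import *
p=cams.camera_params("top")
print("nest",plane(p,[[291.7,218.4],[265.7,217.5],[317.7,218.8],[291.7,212],[291.7,224.7]],0.045).round(4))
plan([(.405,.0,.157,60),(.42,-.2,.15,20)],[(.526,-.270,.12,12.1),(.526,-.27,.032,12.1)],start=(.405,.2325,.157,90))
```

```text
nest [[ 0.4729  0.0892  0.045 ]
 [ 0.4741  0.1952  0.045 ]
 [ 0.4737 -0.0164  0.045 ]
 [ 0.4989  0.0899  0.045 ]
 [ 0.4474  0.0885  0.045 ]]
   [-232.5    0.     0. ] rz 30 rows 4
   [-432.5   15.     7. ] rz 70 rows 8
--
   [ 75.7 102.   30. ] rz 7.9 rows 3
   [ 75.7 102.  118. ] rz 7.9 rows 3
--
```

Emit:
{"method": "move_arm", "body": {
  "moves": [
    [[-58,0,0,0,0,8,-1],[-116,0,0,0,0,16,-1],[-174,0,0,0,0,25,-1],[-232,0,0,0,0,35,-1],[-290,4,2,0,0,45,-1],[-348,8,4,0,0,55,-1],[-406,12,6,0,0,64,-1],[-432,15,7,0,0,70,-1]]
  ]
}}

```text
clock: 7.95
ee_pos: [0.4202, -0.2034, 0.3133]
tcp_rot: [0.986, 0.168, -0.0, 0.0]
ft_force: [-0.3, 0.3, -0.2]
finger_gap: 0.996
grip_force: 0.0
```

Run:
```python
from h import *
print(st()); plan([(.526,-.270,.12,12.1),(.526,-.27,.032,12.1)],[(.526,-.27,.13,12.1),(.42,-.2,.15,20)],[(.42,-.05,.15,60),(.42,.089,.15,91.4)])
```

```text
(7.95, array([ 0.4201, -0.2034,  0.1493]), 'yaw', np.float64(19.32), 'F', array([-0.3,  0.3, -0.2]), 'gap', 86.7, 'g', 0.0)
   [77.9 97.8 29.3] rz 7.2 rows 3
   [ 77.9  97.8 117.3] rz 7.2 rows 3
--
   [  0.   0. -98.] rz -0.0 rows 2
   [ -89.   -90.7 -118. ] rz -7.9 rows 3
--
   [  51.3 -141.    -0. ] rz -40 rows 3
   [  98.8 -271.6   -0. ] rz -71.4 rows 5
--
```

Emit:
{"method": "move_arm", "body": {
  "moves": [
    [[26,33,10,0,0,3,-1],[52,66,20,0,0,5,-1],[78,98,29,0,0,7.2,-1],[78,98,29,0,0,7.2,-1],[78,98,70,0,0,7.2,-1],[78,98,105,0,0,7.2,-1],[78,98,117,0,0,7.2,-1],[78,98,117,0,0,7.2,1]]
  ],
  "grip_force": 30
}}

```text
clock: 8.95
ee_pos: [0.527, -0.2655, 0.1968]
tcp_rot: [0.994, 0.11, -0.0, -0.0]
ft_force: [0.4, 0.2, 0.6]
finger_gap: 0.95
grip_force: 0.0
```

Emit:
{"method": "move_arm", "body": {
  "moves": [
    [[0,0,0,0,0,0,1],[0,0,0,0,0,0,1],[0,0,0,0,0,0,1],[0,0,0,0,0,0,1],[0,0,0,0,0,0,1]]
  ]
}}

```text
clock: 9.57
ee_pos: [0.5274, -0.2665, 0.1978]
tcp_rot: [0.994, 0.109, 0.001, 0.001]
ft_force: [-1.2, -2.8, 6.3]
finger_gap: 0.576
grip_force: 29.9
```

Run:
```python
from h import *
print(st())
```

```text
(9.57, array([ 0.5277, -0.2668,  0.0338]), 'yaw', np.float64(12.54), 'F', array([-1.2, -2.8,  6.3]), 'gap', 50.1, 'g', 29.9)
```

Run:
```python
from h import *
plan([(.527,-.266,.13,12.5),(.42,-.2,.15,25)],[(.42,.06,.14,91.34),],[(.4732,.0913,.12,91.34),(.4732,.0913,.088,91.34)],start=(.5277,-.2668,.0338,12.5))
```

```text
[ -0.5  -0.9 -96.2] rz -0.0 rows 2
   [ -90.7  -88.5 -116.2] rz -12.5 rows 3
--
   [ 109.9 -235.6   10. ] rz -66.3 rows 5
--
   [30.  53.9 20. ] rz -0.0 rows 2
   [30.  53.9 52. ] rz -0.0 rows 2
--
```

Emit:
{"method": "move_arm", "body": {
  "moves": [
    [[0,0,-40,0,0,0,1],[0,0,-90,0,0,0,1],[-20,-20,-105,0,0,-2,1],[-50,-50,-112,0,0,-7,1],[-80,-78,-116,0,0,-10,1],[-91,-88,-116,0,0,-12.5,1],[-91,-88,-116,0,0,-12.5,1]]
  ]
}}

```text
clock: 10.45
ee_pos: [0.4183, -0.199, 0.3125]
tcp_rot: [0.976, 0.217, -0.001, -0.0]
ft_force: [0.2, 0.4, -3.0]
finger_gap: 0.571
grip_force: 29.9
```

Emit:
{"method": "move_arm", "body": {
  "moves": [
    [[14,-30,0,0,0,-8,1],[28,-60,2,0,0,-17,1],[44,-95,4,0,0,-26,1],[60,-130,6,0,0,-36,1],[76,-165,8,0,0,-46,1],[92,-200,10,0,0,-56,1],[110,-236,10,0,0,-66.3,1],[110,-236,10,0,0,-66.3,1]]
  ]
}}

```text
clock: 11.45
ee_pos: [0.4191, 0.0637, 0.3028]
tcp_rot: [0.696, 0.718, 0.001, -0.001]
ft_force: [-0.6, -0.5, -2.9]
finger_gap: 0.569
grip_force: 29.9
```

Emit:
{"method": "move_arm", "body": {
  "moves": [
    [[10,18,5,0,0,0,1],[20,36,12,0,0,0,1],[30,54,20,0,0,0,1],[30,54,36,0,0,0,1],[30,54,52,0,0,0,1],[30,54,52,0,0,0,1],[30,54,52,0,0,0,1]]
  ]
}}

```text
clock: 12.32
ee_pos: [0.4719, 0.0918, 0.251]
tcp_rot: [0.699, 0.715, -0.0, 0.0]
ft_force: [0.3, -0.2, -3.5]
finger_gap: 0.573
grip_force: 29.9
```

Run:
```python
from h import *
print(st()); im,d,p=grab("top"); ims,ds,ps=grab("scene")
a=cv2.resize(im[195:240,250:350],None,fx=6,fy=6,interpolation=cv2.INTER_CUBIC)
b=cv2.resize(ims[215:315,220:370],None,fx=4,fy=4,interpolation=cv2.INTER_CUBIC)[:330]
save("n1.png",np.vstack([a[:, :600],b]))
H,S,V=cv2.split(cv2.cvtColor(im,cv2.COLOR_RGB2HSV)); C=cloud(p,d)
m=(H>8)&(H<30)&(S>60); m[:195]=0;m[240:]=0;m[:,:250]=0;m[:,350:]=0
v,u=np.nonzero(m); print(u.min(),u.max(),v.min(),v.max()); print(plane(p,[[u.min()-.5,215],[u.max()+.5,215]],.092))
```

```text
(12.32, array([0.472 , 0.0918, 0.087 ]), 'yaw', np.float64(91.34), 'F', array([ 0.3, -0.2, -3.5]), 'gap', 49.8, 'g', 29.9)
264 349 203 237
[[ 0.48260892  0.19793167  0.092     ]
 [ 0.49037505 -0.14172157  0.092     ]]
```

View pics/n1.png

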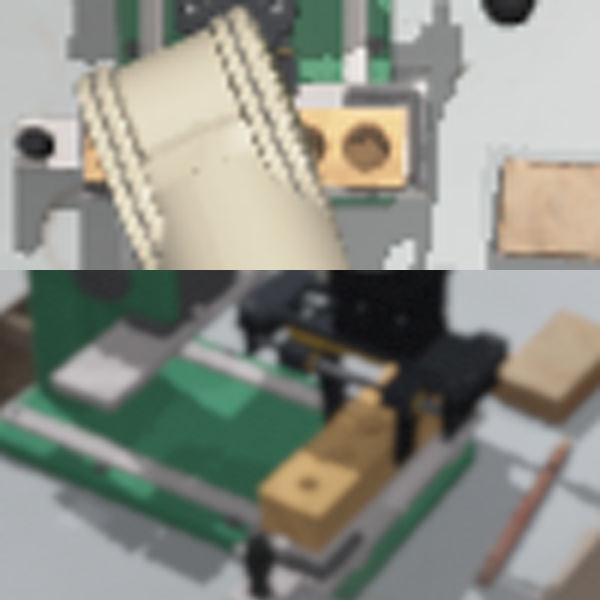

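Emit:
{"method": "move_arm", "body": {
  "moves": [
    [[0,0,4,0,0,0,1],[0,0,8,0,0,0,1],[0,0,12,0,0,0,1],[0,0,12,0,0,0,1]]
  ]
}}

```text
clock: 12.92
ee_pos: [0.4722, 0.0923, 0.2388]
tcp_rot: [0.698, 0.716, 0.0, 0.0]
ft_force: [1.3, 2.2, -0.2]
finger_gap: 0.574
grip_force: 30.0
```

Run:
```python
from h import *
print(st())
```

```text
(12.93, array([0.4724, 0.0924, 0.0748]), 'yaw', np.float64(91.39), 'F', array([ 1.3,  2.2, -0.2]), 'gap', 49.9, 'g', 30.0)
```

Emit:
{"method": "move_arm", "body": {
  "moves": [
    [[1,0,0,0,0,0,1],[1,0,2,0,0,0,1],[1,0,4,0,0,0,1],[1,0,5,0,0,0,1],[1,0,5,0,0,0,1]]
  ]
}}

```text
clock: 13.55
ee_pos: [0.4741, 0.0931, 0.2376]
tcp_rot: [0.699, 0.715, 0.002, 0.003]
ft_force: [-7.2, -5.2, 40.9]
finger_gap: 0.573
grip_force: 30.2
```

Run:
```python
from h import *
print(st())
```

```text
(13.55, array([0.475 , 0.0929, 0.0736]), 'yaw', np.float64(91.31), 'F', array([-7.2, -5.2, 40.9]), 'gap', 49.9, 'g', 30.2)
```

Emit:
{"method": "move_arm", "body": {
  "moves": [
    [[1,0,-2,0,0,0,1],[1,0,-3,0,0,0,1],[1,0,-3,0,0,0,1]]
  ]
}}

```text
clock: 13.92
ee_pos: [0.4738, 0.0931, 0.2381]
tcp_rot: [0.699, 0.715, 0.002, 0.002]
ft_force: [6.5, -5.2, 4.2]
finger_gap: 0.573
grip_force: 30.0
```

Run:
```python
from h import *
print(st()); im,d,p=grab("top"); ims,ds,ps=grab("scene")
a=cv2.resize(im[200:235,255:330],None,fx=8,fy=8,interpolation=cv2.INTER_CUBIC)
b=cv2.resize(ims[250:315,240:360],None,fx=5,fy=5,interpolation=cv2.INTER_CUBIC)
save("n2.png",np.vstack([a,b])[:600])
```

```text
(13.93, array([0.4747, 0.093 , 0.0741]), 'yaw', np.float64(91.26), 'F', array([ 6.5, -5.2,  4.2]), 'gap', 49.8, 'g', 30.0)
```

View pics/n2.png

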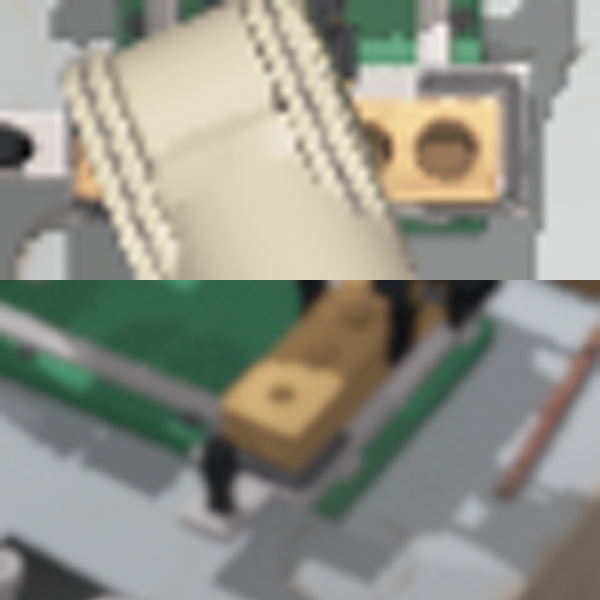

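The top view shows a floor strip behind the block at the back lip, and the front lip hidden, so the block sits about 3 mm too far towards the robot. I'll lift, shift +x and lower again.

Emit:
{"method": "move_arm", "body": {
  "moves": [
    [[0,0,-6,0,0,0,1],[0,3,-6,0,0,0,1],[0,3,-3,0,0,0,1],[0,3,0,0,0,0,1],[0,3,1,0,0,0,1],[0,3,1,0,0,0,1]]
  ]
}}

```text
clock: 14.78
ee_pos: [0.476, 0.0935, 0.2378]
tcp_rot: [0.699, 0.715, -0.0, 0.001]
ft_force: [-6.6, -8.2, 29.3]
finger_gap: 0.572
grip_force: 30.1
```

Run:
```python
from h import *
print(st())
```

```text
(14.78, array([0.4763, 0.0932, 0.0738]), 'yaw', np.float64(91.27), 'F', array([-6.6, -8.2, 29.3]), 'gap', 49.8, 'g', 30.1)
```

```bash
cat >> h.py <<'E'
def wood(im,lo=60):
    H,S,V=cv2.split(cv2.cvtColor(im,cv2.COLOR_RGB2HSV)); return (H>8)&(H<30)&(S>lo)
E
python3 - <<'E'
from h import *
im,d,p=grab("top"); ims,ds,ps=grab("scene"); C=cloud(p,d); m=wood(im)
q=C[212:224,299:317][m[212:224,299:317]]; print("right end z",len(q),np.median(q[:,2]),q[:,2].mean(),q[:,2].std())
q=C[214:222,264:268]; q=q[m[214:222,264:268]]; print("left z",len(q),np.median(q[:,2]))
Cs=cloud(ps,ds); Z=Cs[:,:,2]; ms=wood(ims,40)&(abs(Cs[:,:,0]-.475)<.04)&(abs(Cs[:,:,1]-.09)<.13)&(Z>.05)&(Z<.1)
q=Cs[ms]; 
for y in (.0,.04,.14,.17,.19): 
    k=q[abs(q[:,1]-y)<.012]; print(y,len(k),np.percentile(k[:,2],[50,75,90]).round(4) if len(k) else '')
print("ref lip/ floor top cam z bias:",np.median(C[200:207,276:282,2]), "bench",np.median(C[212:224,330:340,2]),"scene bench",np.median(Z[(abs(Cs[:,:,0]-.42)<.02)&(abs(Cs[:,:,1]-.25)<.05)]))
a=cv2.resize(im[203:233,298:328],None,fx=10,fy=10,interpolation=cv2.INTER_CUBIC)
b=cv2.resize(ims[260:310,270:330],None,fx=6,fy=6,interpolation=cv2.INTER_CUBIC)
save("n3.png",np.hstack([a,b]))
E
```

```text
right end z 193 0.07814300314354305 0.09862472390988461 0.16925687509787113
left z 10 0.073908607255326
0.0 0 
0.04 18 [0.0742 0.0783 0.079 ]
0.14 108 [0.0725 0.0747 0.0761]
0.17 135 [0.0711 0.0728 0.0749]
0.19 184 [0.068  0.0715 0.073 ]
ref lip/ floor top cam z bias: 0.43462055685599454 bench 0.00010305778821584344 scene bench -0.00033922518865736606
```

View pics/n3.png

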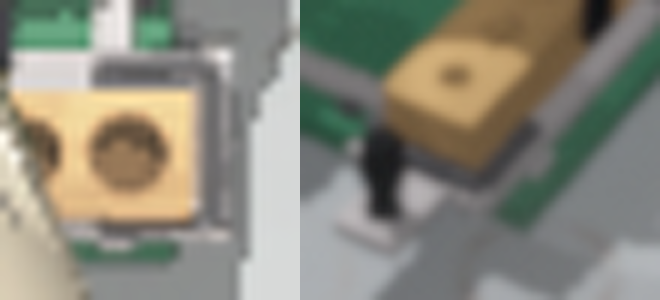

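Emit:
{"method": "move_arm", "body": {
  "moves": [
    [[0,0,-3,0,0,0,1],[2.5,0.5,-3,0,0,0,1],[2.5,0.5,-1,0,0,0,1],[2.5,0.5,1,0,0,0,1],[2.5,0.5,1,0,0,0,1]]
  ]
}}

```text
clock: 15.5
ee_pos: [0.4767, 0.0948, 0.237]
tcp_rot: [0.699, 0.715, -0.001, 0.002]
ft_force: [-5.3, -15.1, 33.9]
finger_gap: 0.57
grip_force: 30.2
```

```bash
cat > chk.py <<'E'
from h import *
print(st()); im,d,p=grab("top"); ims,ds,ps=grab("scene"); C=cloud(p,d); m=wood(im)
q=C[212:224,299:317][m[212:224,299:317]]; print("right z",np.median(q[:,2]))
Cs=cloud(ps,ds); Z=Cs[:,:,2]; ms=wood(ims,40)&(abs(Cs[:,:,0]-.475)<.04)&(abs(Cs[:,:,1]-.09)<.13)&(Z>.05)&(Z<.1)
q=Cs[ms]
for y in (-.0,.04,.14,.17,.19):
    k=q[abs(q[:,1]-y)<.012]
    if len(k): print(y,len(k),np.percentile(k[:,2],[50,75,90]).round(4))
E
python3 chk.py
```

```text
(15.5, array([0.4771, 0.0941, 0.073 ]), 'yaw', np.float64(91.23), 'F', array([ -5.3, -15.1,  33.9]), 'gap', 49.6, 'g', 30.2)
right z 0.07769451381082226
0.04 17 [0.0749 0.0786 0.08  ]
0.14 106 [0.0728 0.0748 0.0759]
0.17 126 [0.0715 0.0736 0.075 ]
0.19 182 [0.0686 0.072  0.0738]
```

Fy says the left end is against its lip and seated (top ≈0.072), while the right end is about 5 mm high. The block is just pitched in the grip, so I ease back and let go.

Emit:
{"method": "move_arm", "body": {
  "moves": [
    [[-1,0,-1,0,0,0,1],[-2,0,-1,0,0,0,1],[-2,0,-1,0,0,0,0.1],[-2,0,-1,0,0,0,0.1],[-2,0,-1,0,0,0,0.1],[-2,0,-1,0,0,0,0.1]]
  ]
}}

```text
clock: 16.35
ee_pos: [0.4766, 0.0942, 0.2372]
tcp_rot: [0.699, 0.715, 0.001, 0.001]
ft_force: [0.2, -6.5, 17.3]
finger_gap: 0.571
grip_force: 30.1
```

```bash
python3 chk.py
```

```text
(16.35, array([0.4771, 0.094 , 0.0732]), 'yaw', np.float64(91.3), 'F', array([ 0.2, -6.5, 17.3]), 'gap', 49.7, 'g', 30.1)
right z 0.07819170652402496
0.04 17 [0.0762 0.0784 0.08  ]
0.14 111 [0.0727 0.074  0.0753]
0.17 129 [0.071  0.0736 0.0754]
0.19 178 [0.0687 0.0719 0.0735]
```

Emit:
{"method": "move_arm", "body": {
  "moves": [
    [[0,0,0,0,0,0,-0.5],[0,0,0,0,0,0,-0.5],[0,0,0,0,0,0,-0.5],[0,0,0,0,0,0,-0.5]]
  ]
}}

```text
clock: 16.95
ee_pos: [0.4753, 0.0948, 0.2355]
tcp_rot: [0.698, 0.716, -0.0, -0.0]
ft_force: [0.2, 0.3, -0.2]
finger_gap: 0.751
grip_force: 0.0
```

```bash
python3 chk.py
```

```text
(16.95, array([0.4752, 0.0948, 0.0715]), 'yaw', np.float64(91.39), 'F', array([ 0.2,  0.3, -0.2]), 'gap', 65.3, 'g', 0.0)
right z 0.07845222782080419
0.04 24 [0.0768 0.0796 0.0806]
0.14 115 [0.0723 0.0744 0.0762]
0.17 131 [0.0711 0.0736 0.0753]
0.19 183 [0.069  0.0718 0.0738]
```

Emit:
{"method": "move_arm", "body": {
  "moves": [
    [[0,0,-40,0,0,0,-0.7],[0,0,-90,0,0,0,-0.7],[60,-30,-110,0,0,0,-0.7],[120,-40,-110,0,0,0,-0.7],[180,-50,-110,0,0,0,-0.7],[220,-50,-110,0,0,0,-0.7],[220,-50,-110,0,0,0,-0.7]]
  ]
}}

```text
clock: 17.92
ee_pos: [0.4187, 0.3167, 0.3457]
tcp_rot: [0.697, 0.717, 0.0, -0.001]
ft_force: [-0.5, 0.5, 0.3]
finger_gap: 0.848
grip_force: 0.0
```

```bash
python3 chk.py
python3 - <<'E'
from h import *
im,d,p=grab("top"); ims,ds,ps=grab("scene")
a=cv2.resize(im[200:235,255:330],None,fx=10,fy=10,interpolation=cv2.INTER_CUBIC)
b=cv2.resize(ims[235:310,240:370],None,fx=5,fy=5,interpolation=cv2.INTER_CUBIC)[:245]
o=np.zeros((595,750,3),np.uint8); o[:350]=a; o[350:,:650]=b; save("n4.png",o)
E
```

```text
(17.93, array([0.4185, 0.317 , 0.1817]), 'yaw', np.float64(91.69), 'F', array([-0.5,  0.5,  0.3]), 'gap', 73.8, 'g', 0.0)
right z 0.0779016982916364
-0.0 130 [0.0772 0.0808 0.0829]
0.04 138 [0.0765 0.0793 0.0809]
0.19 41 [0.0585 0.0626 0.0699]
```

View pics/n4.png

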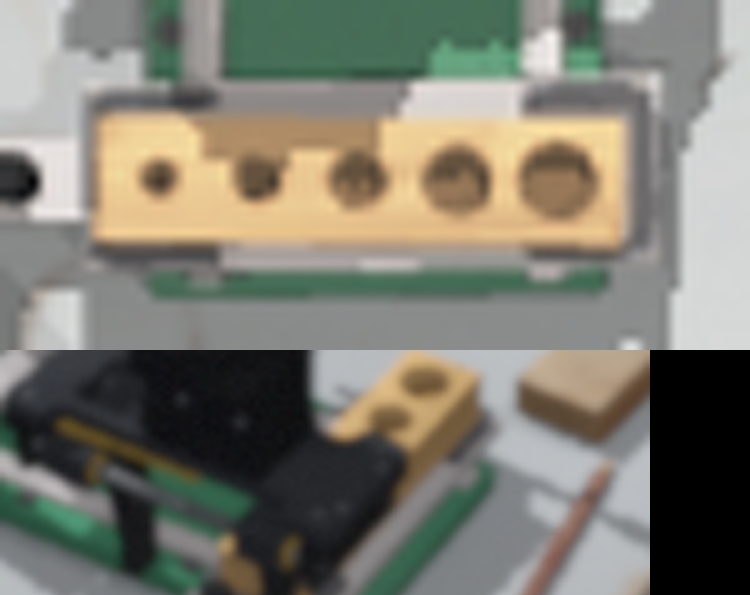

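The left end is centred between its lips. The right end sits slightly towards the robot, on the front-right corner lip, and the block is also a little too far left. I'll regrip, rotate about +1.2°, shift and set it down.

Emit:
{"method": "move_arm", "body": {
  "moves": [
    [[-60,5,0,0,0,0,-0.7],[-120,20,0,0,0,0,-0.7],[-180,40,0,0,0,0,-0.7],[-220,50,0,0,0,0,-0.7],[-220,50,5,0,0,0,-0.7],[-220,50,50,0,0,0,-0.7],[-220,50,105,0,0,0,-0.7],[-220,50,108,0,0,0,-0.7]]
  ]
}}

```text
clock: 19.12
ee_pos: [0.4736, 0.0945, 0.2351]
tcp_rot: [0.698, 0.716, -0.002, -0.002]
ft_force: [-0.2, -0.2, 0.8]
finger_gap: 0.851
grip_force: 0.0
```

Emit:
{"method": "move_arm", "body": {
  "moves": [
    [[0,0,0,0,0,0,1],[0,0,0,0,0,0,1],[0,0,0,0,0,0,1],[0,0,0,0,0,0,1],[0,0,0,0,0,0,1]]
  ]
}}

```text
clock: 19.75
ee_pos: [0.4763, 0.0947, 0.2391]
tcp_rot: [0.699, 0.715, 0.001, 0.001]
ft_force: [1.0, -1.0, 7.7]
finger_gap: 0.569
grip_force: 30.0
```

Emit:
{"method": "move_arm", "body": {
  "moves": [
    [[0,0,-4,0,0,0,1],[0,0,-8,0,0,0,1],[-1.5,1.2,-8,0,0,-1.2,1],[-1.5,1.2,-8,0,0,-1.2,1],[-1.5,1.2,-4,0,0,-1.2,1],[-1.5,1.2,0,0,0,-1.2,1],[-1.5,1.2,0,0,0,-1.2,1]]
  ]
}}

```text
clock: 20.62
ee_pos: [0.4776, 0.093, 0.238]
tcp_rot: [0.691, 0.723, 0.001, 0.001]
ft_force: [8.2, -0.6, -3.4]
finger_gap: 0.57
grip_force: 29.9
```

```bash
python3 chk.py
```

```text
(20.62, array([0.4781, 0.0931, 0.074 ]), 'yaw', np.float64(92.61), 'F', array([ 8.2, -0.6, -3.4]), 'gap', 49.6, 'g', 29.9)
right z 0.0761762242436298
0.04 23 [0.0742 0.0787 0.0804]
0.14 111 [0.0719 0.0741 0.0752]
0.17 128 [0.0709 0.0728 0.0748]
0.19 173 [0.0688 0.072  0.0735]
```

Emit:
{"method": "move_arm", "body": {
  "moves": [
    [[0,0,2,0,0,0,1],[0,0,2,0,0,0,-0.5],[0,0,2,0,0,0,-0.5],[0,0,2,0,0,0,-0.5],[0,0,2,0,0,0,-0.5]]
  ]
}}

```text
clock: 21.35
ee_pos: [0.4765, 0.0932, 0.2356]
tcp_rot: [0.691, 0.723, -0.0, -0.0]
ft_force: [-0.8, 0.7, 0.7]
finger_gap: 0.747
grip_force: 0.0
```

```bash
python3 chk.py
```

```text
(21.35, array([0.4764, 0.0932, 0.0716]), 'yaw', np.float64(92.59), 'F', array([-0.8,  0.7,  0.7]), 'gap', 65.0, 'g', 0.0)
right z 0.06908966413512174
0.04 20 [0.0715 0.0729 0.0741]
0.14 97 [0.0703 0.072  0.0733]
0.17 124 [0.0703 0.0722 0.0732]
0.19 172 [0.0674 0.0711 0.0729]
```

The block is seated level in the nest. I'll rise, head to the 26 mm bush, and measure the bores on the way.

Emit:
{"method": "move_arm", "body": {
  "moves": [
    [[0,0,-45,0,0,0,-0.7],[0,0,-90,0,0,0,-0.7],[60,-1,-90,0,0,1,-0.7],[120,-1,-90,0,0,2,-0.7],[180,-1,-90,0,0,2.6,-0.7],[242,7,-90,0,0,2.6,-0.7],[242,7,-90,0,0,2.6,-0.7],[242,7,-90,0,0,2.6,-0.7]]
  ]
}}

```text
clock: 22.45
ee_pos: [0.4728, 0.3351, 0.3253]
tcp_rot: [0.707, 0.707, -0.0, 0.0]
ft_force: [0.4, -1.0, 0.2]
finger_gap: 0.853
grip_force: 0.0
```

```bash
cat > bores.py <<'E'
from h import *
print(st()); im,d,p=grab("top"); V=cv2.cvtColor(im,cv2.COLOR_RGB2GRAY).astype(float)
m=wood(im); m[:205]=0; m[232:]=0; m[:,255:]*=1; m[:,:258]=0; m[:,325:]=0
m=cv2.morphologyEx(m.astype(np.uint8),cv2.MORPH_CLOSE,np.ones((7,7)))
r,_=rect(p,m,0.072); print("block in nest",r)
E
cat >> h.py <<'E'
def bushes(p,im,d,C):
    Z=C[:,:,2]; m=np.zeros(Z.shape,np.uint8); m[188:242,206:243]=1
    m=(m>0)&(im.max(2)>110)&(Z>0.015)&(Z<0.05)
    n,l,s_,ce=cv2.connectedComponentsWithStats(m.astype(np.uint8))
    return [(plane(p,[ce[i]],0.034)[0].round(4),int(s_[i,4])) for i in range(1,n) if s_[i,4]>10]
E
cat >> bores.py <<'E'
print(bushes(p,im,d,cloud(p,d)))
a=cv2.resize(im[200:235,255:330],None,fx=10,fy=10,interpolation=cv2.INTER_CUBIC); save("b1.png",a)
E
python3 bores.py
```

```text
(22.45, array([0.4727, 0.335 , 0.1613]), 'yaw', np.float64(89.99), 'F', array([ 0.4, -1. ,  0.2]), 'gap', 74.2, 'g', 0.0)Traceback (most recent call last):
  File "bores.py", line 3, in <module>
    m=wood(im); m[:205]=0; m[232:]=0; m[:,255:]*=1; m[:,:258]=0; m[:,325:]=0
                                      ^^^^^^^^^^^^
numpy._core._exceptions._UFuncOutputCastingError: Cannot cast ufunc 'multiply' output from dtype('int64') to dtype('bool') with casting rule 'same_kind'
```

```bash
sed -i 's/m\[:,255:\]\*=1; //' bores.py; python3 bores.py
```

```text
(22.5, array([0.4732, 0.334 , 0.1615]), 'yaw', np.float64(89.9), 'F', array([-0.3,  0.4, -1.1]), 'gap', 73.9, 'g', 0.0)
block in nest ((476.3904724121094, 90.2896728515625), (50.195587158203125, 209.04808044433594), 2.728398561477661)
[(array([0.4725, 0.3281, 0.034 ]), 24)]
```

View pics/b1.png

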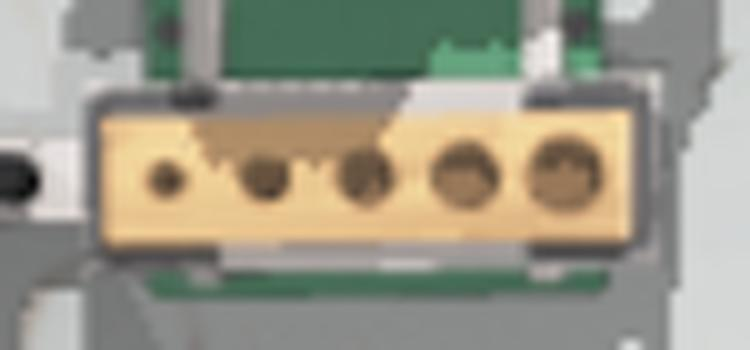

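Block measured at (0.4764, 0.0903), yaw 2.7°, so bore 26 is at (0.478, 0.050) and bore 30 at (0.480, 0.010). Now I grip the bush here.

Emit:
{"method": "move_arm", "body": {
  "moves": [
    [[0,-1,55,0,0,0,-0.7],[0,-1,105,0,0,0,-0.7],[0,-1,122,0,0,0,-0.7],[0,-1,122,0,0,0,-0.7],[0,-1,122,0,0,0,1],[0,-1,122,0,0,0,1],[0,-1,122,0,0,0,1],[0,-1,122,0,0,0,1]]
  ],
  "grip_force": 20
}}

```text
clock: 23.55
ee_pos: [0.4719, 0.3353, 0.2041]
tcp_rot: [0.707, 0.707, 0.0, 0.0]
ft_force: [-0.2, -0.4, -0.5]
finger_gap: 0.479
grip_force: 0.0
```

Emit:
{"method": "move_arm", "body": {
  "moves": [
    [[0,0,0,0,0,0,1],[0,0,0,0,0,0,1],[0,0,0,0,0,0,1]]
  ]
}}

```text
clock: 23.92
ee_pos: [0.4718, 0.3353, 0.2038]
tcp_rot: [0.707, 0.707, 0.0, 0.0]
ft_force: [-0.2, 0.1, 2.5]
finger_gap: 0.385
grip_force: 20.0
```

Run:
```python
from h import *
print(st()); p=cams.camera_params("top")
print(plane(p,[[311.5,217.5],[301.6,217.7],[271.8,217.9]],.072))
plan([(.4735,.334,.14,90),(.478,.0503,.14,92.7),(.478,.0503,.112,92.7)])
```

```text
(23.93, array([0.4718, 0.3353, 0.0398]), 'yaw', np.float64(89.97), 'F', array([-0.2,  0.1,  2.5]), 'gap', 33.5, 'g', 20.0)
[[0.47768231 0.00832995 0.072     ]
 [0.47597755 0.04784496 0.072     ]
 [0.47241083 0.16705703 0.072     ]]
   [  -1.3    1.7 -100.2] rz -0.0 rows 2
   [-285.     6.3 -100.2] rz -2.7 rows 6
   [-285.     6.3  -72.2] rz -2.7 rows 5
--
```

Emit:
{"method": "move_arm", "body": {
  "moves": [
    [[0,0,-50,0,0,0,1],[0,1,-102,0,0,0,1],[-58,3,-104,0,0,-1,1],[-116,4,-104,0,0,-2,1],[-174,5,-104,0,0,-2.7,1],[-230,6,-102,0,0,-2.7,1],[-285,6.3,-100,0,0,-2.7,1],[-285,6.3,-90,0,0,-2.7,1]]
  ]
}}

```text
clock: 24.92
ee_pos: [0.4782, 0.0457, 0.2936]
tcp_rot: [0.693, 0.721, -0.001, 0.001]
ft_force: [-0.4, 0.5, -0.9]
finger_gap: 0.378
grip_force: 20.0
```

Emit:
{"method": "move_arm", "body": {
  "moves": [
    [[0,0,10,0,0,0,1],[0,0,16,0,0,0,1],[0,0,16,0,0,0,1],[0,0,16,0,0,0,1]]
  ]
}}

```text
clock: 25.42
ee_pos: [0.4781, 0.051, 0.2779]
tcp_rot: [0.69, 0.724, 0.0, 0.0]
ft_force: [-0.1, 0.2, -0.7]
finger_gap: 0.383
grip_force: 20.0
```

```bash
cat > hb.py <<'E'
from h import *
# held bush: steel pixels below tips in scene view and block bore row; report tip-frame
import sys
print(st()); ims,ds,ps=grab("scene")
s=readout.get_obs(); g=s["ee_pos"]+R.from_quat(s["tcp_rot"]).apply([0,0,.164])
u,v=proj(ps,[g])[0].round().astype(int)
save(sys.argv[1],cv2.resize(ims[max(v-40,0):v+40,u-50:u+50],None,fx=7,fy=7,interpolation=cv2.INTER_CUBIC))
E
python3 hb.py hb1.png
```

```text
(25.43, array([0.4781, 0.051 , 0.1139]), 'yaw', np.float64(92.74), 'F', array([-0.1,  0.2, -0.7]), 'gap', 33.3, 'g', 20.0)
```

View pics/hb1.png

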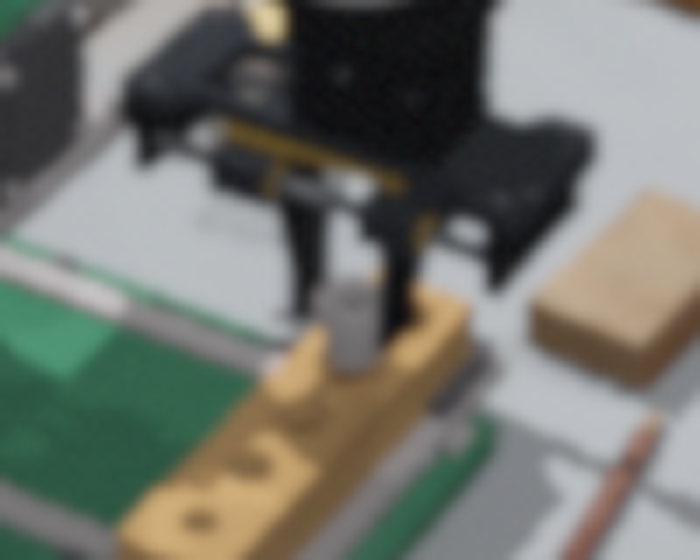

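The bush hangs centred over the block, just above bore 26. I lower gently.

Emit:
{"method": "move_arm", "body": {
  "moves": [
    [[0,0,3,0,0,0,1],[0,0,6,0,0,0,1],[0,0,9,0,0,0,1],[0,0,9,0,0,0,1]]
  ]
}}

```text
clock: 25.98
ee_pos: [0.4782, 0.0502, 0.2687]
tcp_rot: [0.69, 0.723, 0.0, 0.0]
ft_force: [2.9, -0.1, -1.5]
finger_gap: 0.379
grip_force: 20.0
```

```bash
python3 -c "
from h import *
print(st())"
```

```text
(25.98, array([0.4783, 0.0503, 0.1047]), 'yaw', np.float64(92.67), 'F', array([ 2.9, -0.1, -1.5]), 'gap', 32.9, 'g', 20.0)
```

It's entering the bore with no resistance. A bit deeper, then release.

Emit:
{"method": "move_arm", "body": {
  "moves": [
    [[0,0,3,0,0,0,1],[0,0,6,0,0,0,1],[0,0,6,0,0,0,-0.2],[0,0,6,0,0,0,-0.5],[0,0,6,0,0,0,-0.5],[0,0,6,0,0,0,-0.5],[0,0,-30,0,0,0,-0.5],[0,0,-50,0,0,0,-0.5]]
  ]
}}

```text
clock: 26.98
ee_pos: [0.4781, 0.0505, 0.3201]
tcp_rot: [0.69, 0.723, 0.0, 0.0]
ft_force: [1.1, -0.1, -0.5]
finger_gap: 0.743
grip_force: 0.0
```

Run:
```python
from h import *
print(st()); plan([(.5525,.410,.16,90),(.5525,.410,.0395,90)])
```

```text
(26.98, array([0.4782, 0.0505, 0.1561]), 'yaw', np.float64(92.68), 'F', array([ 1.1, -0.1, -0.5]), 'gap', 64.6, 'g', 0.0)
   [355.7  91.   -3.9] rz 2.7 rows 7
   [355.7  91.  116.6] rz 2.7 rows 7
--
```

Emit:
{"method": "move_arm", "body": {
  "moves": [
    [[60,0,-10,0,0,1,-0.7],[120,0,-10,0,0,2,-0.7],[180,20,-10,0,0,2.7,-0.7],[238,40,-10,0,0,2.7,-0.7],[295,60,-8,0,0,2.7,-0.7],[350,85,-5,0,0,2.7,-0.7],[355.5,91,-4,0,0,2.7,-0.7],[355.5,91,40,0,0,2.7,-0.7]]
  ]
}}

```text
clock: 27.98
ee_pos: [0.553, 0.4112, 0.2808]
tcp_rot: [0.707, 0.707, 0.003, 0.0]
ft_force: [0.1, -0.0, -0.0]
finger_gap: 0.851
grip_force: 0.0
```

Run:
```python
from h import *
print(st()); ims,ds,ps=grab("scene"); Cs=cloud(ps,ds); Z=Cs[:,:,2]
b=[(.478,.050)]
for X in b:
    w=(np.hypot(Cs[:,:,0]-X[0],Cs[:,:,1]-X[1])<.025)&(Z>.07)&(Z<.12)&~wood(ims,60); q=Cs[w]; print(len(q),np.percentile(q[:,2],[50,75,90]).round(4),q.mean(0).round(4))
plan([(.5525,.4105,.0395,90)])
```

```text
(27.98, array([0.5536, 0.4118, 0.1168]), 'yaw', np.float64(90.0), 'F', array([ 0.1, -0. , -0. ]), 'gap', 74.0, 'g', 0.0)
95 [0.0872 0.0894 0.0913] [0.4779 0.0539 0.0855]
   [ 2.5  1.4 68.8] rz -0.0 rows 2
--
```

The 26 mm bush is in (head top ≈0.090, as expected). Next is the 30 mm bush.

Emit:
{"method": "move_arm", "body": {
  "moves": [
    [[0,0,50,0,0,0,-0.7],[0,0,75.5,0,0,0,-0.7],[0,0,75.5,0,0,0,-0.7],[0,0,75.5,0,0,0,1],[0,0,75.5,0,0,0,1],[0,0,75.5,0,0,0,1],[0,0,75.5,0,0,0,1],[0,0,75.5,0,0,0,1]]
  ]
}}

```text
clock: 29.02
ee_pos: [0.5524, 0.4096, 0.2035]
tcp_rot: [0.707, 0.707, 0.0, 0.0]
ft_force: [-0.6, -1.0, 1.1]
finger_gap: 0.432
grip_force: 20.0
```

Emit:
{"method": "move_arm", "body": {
  "moves": [
    [[0,0,0,0,0,0,1],[0,0,0,0,0,0,1],[0,0,-10,0,0,0,1]]
  ]
}}

```text
clock: 29.4
ee_pos: [0.5521, 0.4093, 0.2126]
tcp_rot: [0.707, 0.707, -0.001, -0.0]
ft_force: [-0.3, 0.4, -1.3]
finger_gap: 0.426
grip_force: 20.0
```

Run:
```python
from h import *
print(st()); plan([(.555,.41,.145,90),(.48,.18,.145,92.7),(.4802,.0105,.145,92.7),(.4802,.0105,.114,92.7)])
```

```text
(29.4, array([0.5519, 0.4091, 0.0486]), 'yaw', np.float64(89.98), 'F', array([-0.3,  0.4, -1.3]), 'gap', 37.1, 'g', 20.0)
   [  0.9   3.1 -96.4] rz -0.0 rows 2
   [-229.2  -71.8  -96.4] rz -2.7 rows 5
   [-398.7  -71.5  -96.4] rz -2.7 rows 7
   [-398.7  -71.5  -65.4] rz -2.7 rows 7
--
```

Emit:
{"method": "move_arm", "body": {
  "moves": [
    [[0,0,-50,0,0,0,1],[0,0,-96,0,0,0,1],[-55,-18,-97,0,0,-1,1],[-110,-36,-97,0,0,-2,1],[-168,-54,-97,0,0,-2.7,1],[-228,-71,-97,0,0,-2.7,1],[-288,-71.5,-97,0,0,-2.7,1],[-348,-71.5,-97,0,0,-2.7,1]]
  ]
}}

```text
clock: 30.4
ee_pos: [0.4801, 0.0599, 0.3108]
tcp_rot: [0.69, 0.723, 0.0, 0.001]
ft_force: [1.5, 0.2, -1.3]
finger_gap: 0.428
grip_force: 20.0
```

Emit:
{"method": "move_arm", "body": {
  "moves": [
    [[-35,0,0,0,0,0,1],[-50.5,0,0,0,0,0,1],[-50.5,0,10,0,0,0,1],[-50.5,0,22,0,0,0,1],[-50.5,0,31,0,0,0,1],[-50.5,0,31,0,0,0,1]]
  ]
}}

```text
clock: 31.15
ee_pos: [0.4826, 0.0121, 0.2783]
tcp_rot: [0.69, 0.724, -0.0, -0.001]
ft_force: [-0.3, 0.3, -1.6]
finger_gap: 0.426
grip_force: 20.0
```

```bash
python3 -c "
from h import *
print(st()); plan([(.480,.0104,.104,92.7)])"
```

```text
(31.15, array([0.4824, 0.0122, 0.1143]), 'yaw', np.float64(92.77), 'F', array([-0.3,  0.3, -1.6]), 'gap', 37.1, 'g', 20.0)
   [-1.7 -2.4 10.3] rz 0.1 rows 1
--
```

Emit:
{"method": "move_arm", "body": {
  "moves": [
    [[-1.7,-2.3,0,0,0,0,1],[-1.7,-2.3,0,0,0,0,1],[-1.7,-2.3,4,0,0,0,1],[-1.7,-2.3,7,0,0,0,1],[-1.7,-2.3,10,0,0,0,1],[-1.7,-2.3,10,0,0,0,1]]
  ]
}}

```text
clock: 31.9
ee_pos: [0.4808, 0.0092, 0.269]
tcp_rot: [0.69, 0.723, -0.0, 0.0]
ft_force: [1.1, -1.1, -1.8]
finger_gap: 0.428
grip_force: 20.0
```

```bash
python3 -c "
from h import *
print(st())"
```

```text
(31.9, array([0.4808, 0.0092, 0.105 ]), 'yaw', np.float64(92.66), 'F', array([ 1.1, -1.1, -1.8]), 'gap', 37.2, 'g', 20.0)
```

Clean entry. Deeper, then release, then on to the small bush.

Emit:
{"method": "move_arm", "body": {
  "moves": [
    [[0,0,3,0,0,0,1],[0,0,6,0,0,0,1],[0,0,6,0,0,0,-0.2],[0,0,6,0,0,0,-0.5],[0,0,6,0,0,0,-0.5],[0,0,6,0,0,0,-0.5],[0,0,-30,0,0,0,-0.5],[0,0,-55,0,0,0,-0.5]]
  ]
}}

```text
clock: 32.9
ee_pos: [0.4808, 0.0096, 0.3254]
tcp_rot: [0.69, 0.723, 0.0, 0.0]
ft_force: [0.6, 0.3, 0.0]
finger_gap: 0.748
grip_force: 0.0
```

Emit:
{"method": "move_arm", "body": {
  "moves": [
    [[55,0,-10,0,0,1,-0.5],[115,0,-10,0,0,2,-0.5],[170,15,-10,0,0,2.7,-0.5],[225,35,-8,0,0,2.7,-0.5],[275,55,-6,0,0,2.7,-0.5],[322,83,-4,0,0,2.7,-0.5],[322,83,20,0,0,2.7,-0.5],[322,83,20,0,0,2.7,-0.5]]
  ]
}}

```text
clock: 33.9
ee_pos: [0.5482, 0.3349, 0.3022]
tcp_rot: [0.707, 0.707, -0.002, -0.001]
ft_force: [0.6, 0.0, 0.6]
finger_gap: 0.753
grip_force: 0.0
```

Run:
```python
from h import *
print(st()); ims,ds,ps=grab("scene"); Cs=cloud(ps,ds); Z=Cs[:,:,2]
for X in [(.478,.050),(.48,.0095)]:
    w=(np.hypot(Cs[:,:,0]-X[0],Cs[:,:,1]-X[1])<.025)&(Z>.07)&(Z<.12)&~wood(ims,60); q=Cs[w]; print(len(q),np.percentile(q[:,2],[50,75,90]).round(4),q.mean(0).round(4))
plan([(.549,.3367,.0395,90)])
```

```text
(33.9, array([0.5477, 0.3346, 0.1382]), 'yaw', np.float64(90.02), 'F', array([0.6, 0. , 0.6]), 'gap', 65.5, 'g', 0.0)
110 [0.0866 0.0888 0.0904] [0.4778 0.0503 0.0851]
108 [0.0871 0.089  0.0904] [0.4789 0.0128 0.0851]
   [  2.3   0.7 100.2] rz -0.0 rows 2
--
```

Both heads are at the expected height. Next is the small bush.

Emit:
{"method": "move_arm", "body": {
  "moves": [
    [[2,0.5,50,0,0,0,-0.5],[2,0.5,95,0,0,0,-0.5],[2,0.5,100,0,0,0,-0.5],[2,0.5,100,0,0,0,-0.5],[2,0.5,100,0,0,0,1],[2,0.5,100,0,0,0,1],[2,0.5,100,0,0,0,1],[2,0.5,100,0,0,0,1]]
  ]
}}

```text
clock: 34.95
ee_pos: [0.5492, 0.337, 0.2045]
tcp_rot: [0.707, 0.707, 0.0, 0.0]
ft_force: [-0.0, 0.2, -0.5]
finger_gap: 0.382
grip_force: 0.0
```

Emit:
{"method": "move_arm", "body": {
  "moves": [
    [[0,0,0,0,0,0,1],[0,0,0,0,0,0,1],[0,0,0,0,0,0,1],[0,0,-10,0,0,0,1],[0,0,-10,0,0,0,1]]
  ]
}}

```text
clock: 35.58
ee_pos: [0.5494, 0.3372, 0.2154]
tcp_rot: [0.707, 0.707, 0.001, 0.0]
ft_force: [-0.5, 0.1, -0.4]
finger_gap: 0.242
grip_force: 20.0
```

Run:
```python
from h import *
print(st())
plan([(.549,.3367,.145,90),(.48,.21,.145,92.7),(.4725,.1701,.145,92.7),(.4725,.1701,.115,92.7)])
plan([(.549,.3367,.145,90),(.48,.21,.145,92.7),(.4744,.1302,.145,92.7),(.4744,.1302,.115,92.7)])
```

```text
(35.58, array([0.5497, 0.3374, 0.0514]), 'yaw', np.float64(89.97), 'F', array([-0.5,  0.1, -0.4]), 'gap', 21.1, 'g', 20.0)
   [ -0.7  -0.7 -93.6] rz -0.0 rows 2
   [-127.4  -69.6  -93.6] rz -2.7 rows 3
   [-167.3  -77.1  -93.6] rz -2.7 rows 4
   [-167.3  -77.1  -63.6] rz -2.7 rows 4
--
   [ -0.7  -0.7 -93.6] rz -0.0 rows 2
   [-127.4  -69.6  -93.6] rz -2.7 rows 3
   [-207.2  -75.1  -93.6] rz -2.7 rows 4
   [-207.2  -75.1  -63.6] rz -2.7 rows 4
--
```

Gap of 21 mm means a 22 mm head, so it's the 14 mm bush. Its bore is the left one, near the tray of lips at y≈0.170.

Emit:
{"method": "move_arm", "body": {
  "moves": [
    [[0,0,-50,0,0,0,1],[0,0,-93,0,0,0,1],[-42,-23,-95,0,0,-1,1],[-84,-46,-95,0,0,-2,1],[-127,-68,-95,0,0,-2.7,1],[-166.5,-76.4,-95,0,0,-2.7,1],[-166.5,-76.4,-80,0,0,-2.7,1],[-166.5,-76.4,-64,0,0,-2.7,1]]
  ]
}}

```text
clock: 36.58
ee_pos: [0.4728, 0.1707, 0.2778]
tcp_rot: [0.691, 0.723, 0.0, 0.0]
ft_force: [-0.0, -0.2, -0.1]
finger_gap: 0.24
grip_force: 20.0
```

Emit:
{"method": "move_arm", "body": {
  "moves": [
    [[0,0,0,0,0,0,1],[0,0,0,0,0,0,1],[0,0,0,0,0,0,1]]
  ]
}}

```text
clock: 36.95
ee_pos: [0.4728, 0.1712, 0.2786]
tcp_rot: [0.69, 0.724, 0.0, -0.0]
ft_force: [-0.5, 0.5, -0.6]
finger_gap: 0.239
grip_force: 20.0
```

```bash
python3 hb.py hb2.png; python3 -c "
from h import *
plan([(.473,.1705,.106,92.7)])"
```

```text
(36.95, array([0.4729, 0.1713, 0.1146]), 'yaw', np.float64(92.74), 'F', array([-0.5,  0.5, -0.6]), 'gap', 20.8, 'g', 20.0)
   [-0.5  0.1  8.6] rz 0.0 rows 1
--
```

View pics/hb2.png

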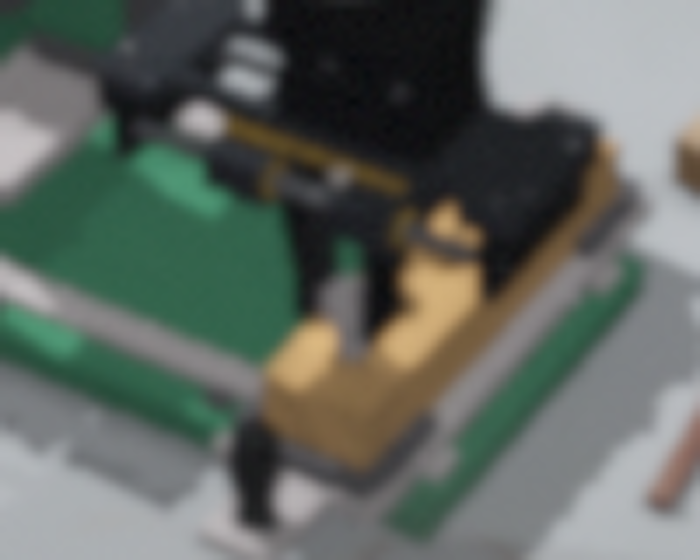

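The 14 mm bush is over the left end of the block, over bore 14. I lower it.

Emit:
{"method": "move_arm", "body": {
  "moves": [
    [[0,0,3,0,0,0,1],[0,0,6,0,0,0,1],[0,0,10,0,0,0,1],[0,0,10,0,0,0,1]]
  ]
}}

```text
clock: 37.5
ee_pos: [0.4734, 0.1702, 0.2684]
tcp_rot: [0.691, 0.723, 0.001, 0.001]
ft_force: [4.3, -1.1, -0.6]
finger_gap: 0.243
grip_force: 20.0
```

```bash
python3 -c "
from h import *
print(st())"
```

```text
(37.5, array([0.4737, 0.1703, 0.1044]), 'yaw', np.float64(92.64), 'F', array([ 4.3, -1.1, -0.6]), 'gap', 21.2, 'g', 20.0)
```

Emit:
{"method": "move_arm", "body": {
  "moves": [
    [[0,0,3,0,0,0,1],[0,0,6,0,0,0,1],[0,0,6,0,0,0,0.1],[0,0,6,0,0,0,-0.1],[0,0,6,0,0,0,-0.2],[0,0,6,0,0,0,-0.2],[0,0,-30,0,0,0,-0.2],[0,0,-60,0,0,0,-0.2]]
  ]
}}

```text
clock: 38.5
ee_pos: [0.4725, 0.1706, 0.3291]
tcp_rot: [0.69, 0.724, -0.0, -0.0]
ft_force: [1.6, 1.0, -0.1]
finger_gap: 0.6
grip_force: 0.0
```

Emit:
{"method": "move_arm", "body": {
  "moves": [
    [[50,-10,-10,0,0,0,-0.4],[100,-20,-10,0,0,2.7,-0.6],[150,-40,-10,0,0,2.7,-0.6],[165,-50,-10,0,0,2.7,-0.6],[165,-50,-10,0,0,2.7,-0.6]]
  ]
}}

```text
clock: 39.12
ee_pos: [0.4143, 0.3336, 0.3381]
tcp_rot: [0.706, 0.708, -0.0, -0.0]
ft_force: [-0.1, -0.9, -0.4]
finger_gap: 0.798
grip_force: 0.0
```

Run:
```python
from h import *
print(st()); im,d,p=grab("top"); ims,ds,ps=grab("scene"); Cs=cloud(ps,ds); Z=Cs[:,:,2]
for X in [(.478,.050),(.48,.0095),(.4735,.17)]:
    w=(np.hypot(Cs[:,:,0]-X[0],Cs[:,:,1]-X[1])<.022)&(Z>.07)&(Z<.12)&~wood(ims,60); q=Cs[w]; print(len(q),np.percentile(q[:,2],[50,75,90]).round(4) if len(q) else '')
C=cloud(p,d); k=(im.max(2)<80)&(C[:,:,2]>.05)&(C[:,:,2]<.11); k[:,:250]=0;k[:,262:]=0;k[:208]=0;k[228:]=0
v,u=np.nonzero(k); print(len(u),u.mean(),v.mean(),plane(p,[[u.mean(),v.mean()]],.081))
a=cv2.resize(im[195:240,235:340],None,fx=7,fy=7,interpolation=cv2.INTER_CUBIC); save("b2.png",a)
```

```text
(39.12, array([0.4142, 0.3335, 0.1741]), 'yaw', np.float64(90.12), 'F', array([-0.1, -0.9, -0.4]), 'gap', 69.4, 'g', 0.0)
99 [0.0866 0.0892 0.0905]
99 [0.0873 0.0895 0.091 ]
0 
18 255.44444444444446 217.55555555555554 [[0.47202298 0.23136016 0.081     ]]
```

View pics/b2.png

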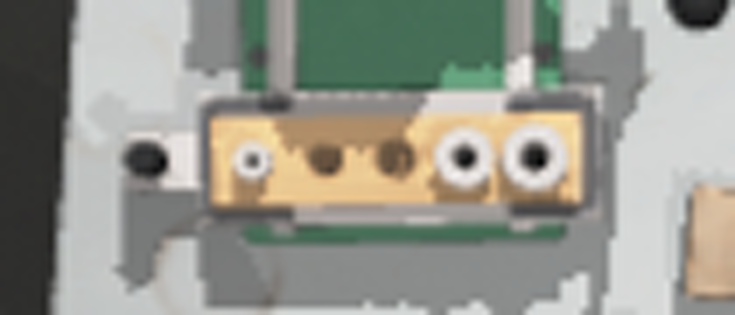

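All three bushes stand in their own bores, and the knob is at about (0.472, 0.232). I'll grip the knob with the gripper leaned away from the pressing bar and push the shuttle home.

Emit:
{"method": "move_arm", "body": {
  "moves": [
    [[-30,20,10,0,-4,0,-0.2],[-60,45,30,0,-8,0,-0.2],[-75,58,40,0,-8,0,-0.2],[-75,58,40,0,-8,0,-0.2],[-75,58,80,0,-8,0,-0.2],[-75,58,108.5,0,-8,0,-0.2],[-75,58,108.5,0,-8,0,1],[-75,58,108.5,0,-8,0,1]]
  ],
  "grip_force": 30
}}

```text
clock: 40.22
ee_pos: [0.473, 0.2588, 0.2313]
tcp_rot: [0.705, 0.705, -0.048, 0.049]
ft_force: [-0.1, 1.1, 0.5]
finger_gap: 0.456
grip_force: 0.0
```

Emit:
{"method": "move_arm", "body": {
  "moves": [
    [[0,0,0,0,0,0,1],[0,0,0,0,0,0,1],[0,0,0,0,0,0,1],[0,0,0,0,0,0,1]]
  ]
}}

```text
clock: 40.72
ee_pos: [0.4739, 0.2582, 0.2309]
tcp_rot: [0.706, 0.705, -0.048, 0.05]
ft_force: [4.8, 0.1, 6.6]
finger_gap: 0.228
grip_force: 30.0
```

```bash
python3 -c "
from h import *
print(st())"
```

```text
(40.73, array([0.4743, 0.2355, 0.0684]), 'yaw', np.float64(89.93), 'F', array([4.8, 0.1, 6.6]), 'gap', 19.8, 'g', 30.0)
```

Emit:
{"method": "move_arm", "body": {
  "moves": [
    [[1,22,0,0,0,0,1],[1.5,44,0,0,0,0,1],[2,66,0,0,0,0,1],[3,88,0,0,0,0,1],[4,110,0,0,0,0,1],[5,132,0,0,0,0,1],[5.5,154,0,0,0,0,1],[6,165,0,0,0,0,1]]
  ]
}}

```text
clock: 41.72
ee_pos: [0.6381, 0.2645, 0.2308]
tcp_rot: [0.706, 0.705, -0.049, 0.049]
ft_force: [-9.1, -2.0, 18.2]
finger_gap: 0.23
grip_force: 30.0
```

Emit:
{"method": "move_arm", "body": {
  "moves": [
    [[0,0,0,0,0,0,1],[0,4,0,0,0,0,1],[0,8,0,0,0,0,1],[0,8,0,0,0,0,1]]
  ]
}}

```text
clock: 42.22
ee_pos: [0.6456, 0.2647, 0.2309]
tcp_rot: [0.705, 0.705, -0.049, 0.049]
ft_force: [-5.8, 0.1, 14.7]
finger_gap: 0.234
grip_force: 30.0
```

```bash
python3 -c "
from h import *
print(st())"
```

```text
(42.23, array([0.6455, 0.242 , 0.0684]), 'yaw', np.float64(90.01), 'F', array([-5.8,  0.1, 14.7]), 'gap', 20.4, 'g', 30.0)
```

Emit:
{"method": "move_arm", "body": {
  "moves": [
    [[0,4,0,0,0,0,1],[0,7,0,0,0,0,1],[0,7,0,0,0,0,1]]
  ]
}}

```text
clock: 42.6
ee_pos: [0.6513, 0.2651, 0.2308]
tcp_rot: [0.705, 0.706, -0.051, 0.048]
ft_force: [-14.0, -2.6, 19.2]
finger_gap: 0.232
grip_force: 30.0
```

Emit:
{"method": "move_arm", "body": {
  "moves": [
    [[0,2,0,0,0,0,1],[0,4,0,0,0,0,1],[0,4,0,0,0,0,1]]
  ]
}}

```text
clock: 42.98
ee_pos: [0.6527, 0.2656, 0.2305]
tcp_rot: [0.704, 0.706, -0.054, 0.046]
ft_force: [-31.9, -6.0, 29.2]
finger_gap: 0.231
grip_force: 29.9
```

The shuttle is against its home stop (−32 N). I relax, release and rise.

Emit:
{"method": "move_arm", "body": {
  "moves": [
    [[0,-4,0,0,0,0,1],[0,-4,0,0,0,0,-0.3],[0,-4,0,0,0,0,-0.3],[0,-4,0,0,0,0,-0.3],[0,-4,0,0,0,0,-0.3],[0,-4,-40,0,0,0,-0.3],[0,-4,-90,0,0,0,-0.3],[0,-4,-120,0,0,0,-0.3]]
  ]
}}

```text
clock: 43.98
ee_pos: [0.653, 0.2811, 0.3505]
tcp_rot: [0.706, 0.705, -0.048, 0.05]
ft_force: [0.5, -0.3, 0.2]
finger_gap: 0.647
grip_force: 0.0
```

Run:
```python
from h import *
print(st()); im,d,p=grab("top"); C=cloud(p,d)
k=(im.max(2)<80)&(C[:,:,2]>.25)&(C[:,:,2]<.33); k[:,:320]=0;k[:,348:]=0;k[:172]=0;k[204:]=0
v,u=np.nonzero(k); P=C[k]; print(len(u),u.min(),u.max(),v.min(),v.max(),plane(p,[[(u.min()+u.max())/2,(v.min()+v.max())/2]],.293),np.percentile(P,[5,95],axis=0).round(4))
ims,ds,ps=grab("scene"); Cs=cloud(ps,ds); ks=(ims.max(2)<70)&(np.abs(Cs-[.557,-.072,.289]).max(2)<.028); print(ks.sum(), np.percentile(Cs[ks],[3,97],axis=0).round(4))
# ray of scene ball centroid
v,u=np.nonzero(ks); c=[(u.min()+u.max())/2,(v.min()+v.max())/2]; print(c,plane(ps,[c],.289))
s=readout.get_obs(); M=R.from_quat(s["tcp_rot"])
print("shift to lane", M.inv().apply(np.array([.42,.25,.20+.164])-s["ee_pos"])*1000, (M.inv()*(R.from_euler("z",90,degrees=True)*R.from_euler("x",180,degrees=True))).as_rotvec(degrees=True))
```

```text
(43.98, array([0.6534, 0.2585, 0.188 ]), 'yaw', np.float64(89.97), 'F', array([ 0.5, -0.3,  0.2]), 'gap', 56.3, 'g', 0.0)
70 331 338 187 198 [[ 0.55977332 -0.07348698  0.293     ]] [[ 0.542  -0.0839  0.2786]
 [ 0.5768 -0.0629  0.3057]]
105 [[ 0.5401 -0.077   0.2725]
 [ 0.5797 -0.0559  0.3045]]
[np.float64(317.5), np.float64(163.0)] [[ 0.56109284 -0.06878921  0.289     ]]
shift to lane [ -33.1640238  -233.08458126   -8.73932109] [ 0.27658978  7.82378281 -0.02146568]
```

Run:
```python
from h import *
plan([(.42,-.05,.36,8)],[(.44,-.072,.365,0),(.558,-.072,.365,0),(.558,-.072,.289,0)],start=(.42,.25,.2,90))
```

```text
[-300.    0. -160.] rz 82 rows 6
--
   [16.7 24.6 -5. ] rz 8 rows 1
   [133.6  41.   -5. ] rz 8 rows 3
   [133.6  41.   71. ] rz 8 rows 3
--
```

Emit:
{"method": "move_arm", "body": {
  "moves": [
    [[-5,-40,-2,0,2,0,-0.3],[-10,-90,-4,0,4,0,-0.3],[-18,-140,-6,0,6,0,-0.3],[-26,-190,-8,0,7.8,0,-0.3],[-33,-233,-9,0,7.8,0,-0.3],[-33,-233,-9,0,7.8,0,-0.3]]
  ]
}}

```text
clock: 44.82
ee_pos: [0.4177, 0.2489, 0.3608]
tcp_rot: [0.707, 0.707, -0.002, 0.003]
ft_force: [0.6, 0.2, 0.4]
finger_gap: 0.651
grip_force: 0.0
```

Emit:
{"method": "move_arm", "body": {
  "moves": [
    [[-40,0,-20,0,0,10,-0.3],[-80,0,-40,0,0,20,-0.3],[-120,0,-60,0,0,30,-0.3],[-160,0,-80,0,0,40,-0.3],[-200,0,-100,0,0,50,-0.3],[-240,0,-120,0,0,60,-0.3],[-280,0,-140,0,0,70,-0.3],[-300,0,-160,0,0,80,-0.3]]
  ]
}}

```text
clock: 45.82
ee_pos: [0.42, -0.0533, 0.5226]
tcp_rot: [0.997, 0.082, -0.0, 0.002]
ft_force: [-0.4, 0.4, -0.3]
finger_gap: 0.645
grip_force: 0.0
```

Run:
```python
from h import *
print(st(),readout.get_obs()["joint_pos"].round(2))
plan([(.44,-.072,.365,0),(.558,-.072,.365,0)],[(.558,-.072,.289,0)])
```

```text
(45.83, array([ 0.4199, -0.0538,  0.3586]), 'yaw', np.float64(9.45), 'F', array([-0.4,  0.4, -0.3]), 'gap', 56.2, 'g', 0.0) [ 0.89 -0.16 -0.76  1.71 -0.11  1.55 -1.26]
   [16.9 21.2 -6.4] rz 9.4 rows 1
   [133.3  40.6  -6.4] rz 9.4 rows 3
--
   [ 0. -0. 76.] rz 0 rows 2
--
```

Emit:
{"method": "move_arm", "body": {
  "moves": [
    [[17,21,-6,0,0,6,-0.3],[40,27,-6,0,0,9.5,-0.3],[80,33,-6,0,0,9.5,-0.3],[133,40.5,-6,0,0,9.5,-0.3],[133,40.5,-6,0,0,9.5,-0.3],[133,40.5,-6,0,0,9.5,-0.3]]
  ]
}}

```text
clock: 46.58
ee_pos: [0.5582, -0.0674, 0.5276]
tcp_rot: [1.0, 0.004, -0.001, 0.001]
ft_force: [0.1, -0.4, -0.6]
finger_gap: 0.65
grip_force: 0.0
```

Run:
```python
from h import *
print(st()); plan([(.558,-.072,.289,0)])
```

```text
(46.58, array([ 0.558 , -0.0678,  0.3636]), 'yaw', np.float64(0.49), 'F', array([ 0.1, -0.4, -0.6]), 'gap', 56.5, 'g', 0.0)
   [-0.1  4.2 74.6] rz 0.5 rows 2
--
```

Emit:
{"method": "move_arm", "body": {
  "moves": [
    [[0,4,0,0,0,0,-0.3],[0,4,35,0,0,0,-0.3],[0,4,65,0,0,0,-0.3],[0,4,74,0,0,0,-0.3],[0,4,74,0,0,0,1],[0,4,74,0,0,0,1],[0,4,74,0,0,0,1],[0,4,74,0,0,0,1]]
  ],
  "grip_force": 40
}}

```text
clock: 47.58
ee_pos: [0.5581, -0.0719, 0.4553]
tcp_rot: [1.0, 0.004, 0.001, 0.002]
ft_force: [-0.7, -2.9, 4.9]
finger_gap: 0.347
grip_force: 40.0
```

Emit:
{"method": "move_arm", "body": {
  "moves": [
    [[0,0,0,0,0,0,1],[0,0,0,0,0,0,1]]
  ]
}}

```text
clock: 47.82
ee_pos: [0.558, -0.0719, 0.455]
tcp_rot: [1.0, 0.004, 0.0, 0.002]
ft_force: [-1.1, -3.5, 5.0]
finger_gap: 0.346
grip_force: 40.0
```

Run:
```python
from h import *
print(st())
```

```text
(47.83, array([ 0.5581, -0.0726,  0.291 ]), 'yaw', np.float64(0.43), 'F', array([-1.1, -3.5,  5. ]), 'gap', 30.1, 'g', 40.0)
```

The ball is gripped. I follow the arc down.

Emit:
{"method": "move_arm", "body": {
  "moves": [
    [[-9,0,12,0,0,0,1],[-17,0,24,0,0,0,1],[-24,0,38,0,0,0,1],[-29.5,0,51,0,0,0,1],[-34,0,65,0,0,0,1],[-37,0,80,0,0,0,1],[-39,0,94,0,0,0,1],[-40,0,109,0,0,0,1]]
  ]
}}

```text
clock: 48.82
ee_pos: [0.5182, -0.0732, 0.3459]
tcp_rot: [1.0, 0.003, 0.001, 0.003]
ft_force: [0.3, -6.7, 7.4]
finger_gap: 0.349
grip_force: 40.1
```

Emit:
{"method": "move_arm", "body": {
  "moves": [
    [[0.5,0,12,0,0,0,1],[2,0,24,0,0,0,1],[3.5,0,33,0,0,0,1],[5.5,0,42,0,0,0,1],[5.5,0,42,0,0,0,1]]
  ]
}}

```text
clock: 49.45
ee_pos: [0.5236, -0.0731, 0.3037]
tcp_rot: [1.0, 0.004, 0.0, 0.002]
ft_force: [-3.1, -5.2, 8.2]
finger_gap: 0.348
grip_force: 40.1
```

Run:
```python
from h import *
print(st())
```

```text
(49.45, array([ 0.5237, -0.0739,  0.1397]), 'yaw', np.float64(0.41), 'F', array([-3.1, -5.2,  8.2]), 'gap', 30.3, 'g', 40.1)
```

Emit:
{"method": "move_arm", "body": {
  "moves": [
    [[1.5,0,4,0,0,0,1],[3,0,8,0,0,0,1],[3,0,8,0,0,0,1]]
  ]
}}

```text
clock: 49.82
ee_pos: [0.5262, -0.073, 0.2956]
tcp_rot: [1.0, 0.004, -0.001, 0.003]
ft_force: [-5.4, -5.2, 7.9]
finger_gap: 0.341
grip_force: 40.1
```

Emit:
{"method": "move_arm", "body": {
  "moves": [
    [[1,0,3,0,0,0,1],[2,0,5,0,0,0,1],[2,0,5,0,0,0,1]]
  ]
}}

```text
clock: 50.2
ee_pos: [0.5282, -0.0728, 0.2919]
tcp_rot: [1.0, 0.004, -0.001, 0.003]
ft_force: [-13.4, -5.1, 23.6]
finger_gap: 0.342
grip_force: 40.1
```

Run:
```python
from h import *
print(st())
```

```text
(50.2, array([ 0.5279, -0.0738,  0.1279]), 'yaw', np.float64(0.42), 'F', array([-13.4,  -5.1,  23.6]), 'gap', 29.7, 'g', 40.1)
```

Emit:
{"method": "move_arm", "body": {
  "moves": [
    [[0.5,0,2,0,0,0,1],[1,0,4,0,0,0,1],[1,0,4,0,0,0,1]]
  ]
}}

```text
clock: 50.58
ee_pos: [0.5303, -0.0728, 0.2888]
tcp_rot: [1.0, 0.004, 0.002, 0.003]
ft_force: [-5.4, -4.1, 22.7]
finger_gap: 0.338
grip_force: 38.8
```

Run:
```python
from h import *
print(st())
```

```text
(50.58, array([ 0.5308, -0.0738,  0.1248]), 'yaw', np.float64(0.42), 'F', array([-5.4, -4.1, 22.7]), 'gap', 29.4, 'g', 38.8)
```

The grip force levels off and the pads slide over the ball, so it's on the lower stop. I guide it back up.

Emit:
{"method": "move_arm", "body": {
  "moves": [
    [[-4,0,-12,0,0,0,1],[-8.5,0,-29,0,0,0,1],[-11,0,-50,0,0,0,1],[-11,0,-70,0,0,0,1],[-8.5,0,-88,0,0,0,1],[-5,0,-103,0,0,0,1],[-1,0,-117,0,0,0,1],[5,0,-131,0,0,0,1]]
  ]
}}

```text
clock: 51.58
ee_pos: [0.5366, -0.0727, 0.4191]
tcp_rot: [1.0, 0.004, 0.005, 0.002]
ft_force: [22.9, -5.2, -9.4]
finger_gap: 0.337
grip_force: 40.3
```

Emit:
{"method": "move_arm", "body": {
  "moves": [
    [[7,0,-14,0,0,0,1],[15,0,-26,0,0,0,1],[21,0,-34,0,0,0,1],[21,0,-34,0,0,0,-0.3],[21,0,-34,0,0,0,-0.3],[21,0,-34,0,0,0,-0.3],[21,0,-60,0,0,0,-0.3],[21,0,-112,0,0,0,-0.3]]
  ]
}}

```text
clock: 52.58
ee_pos: [0.5549, -0.0712, 0.5292]
tcp_rot: [1.0, 0.004, -0.001, 0.002]
ft_force: [1.1, -0.5, 1.3]
finger_gap: 0.645
grip_force: 0.0
```

Run:
```python
from h import *
print(st()); ims,ds,ps=grab("scene"); Cs=cloud(ps,ds)
k=(ims.max(2)<70)&(np.abs(Cs-[.557,-.072,.289]).max(2)<.03); print("ball",k.sum(), np.percentile(Cs[k],[3,97],axis=0).round(4) if k.sum() else '')
plan([(.44,-.06,.365,0),(.42,-.05,.36,10)],[(.42,.25,.24,90)])
```

```text
(52.58, array([ 0.5545, -0.0717,  0.3652]), 'yaw', np.float64(0.48), 'F', array([ 1.1, -0.5,  1.3]), 'gap', 56.1, 'g', 0.0)
ball 106 [[ 0.5398 -0.0768  0.2714]
 [ 0.5807 -0.0557  0.3041]]
   [-116.3  -12.2    8.3] rz 0.5 rows 2
   [-136.2  -22.3   13.3] rz -9.5 rows 3
--
   [  52.1 -295.4  120. ] rz -80 rows 6
--
```

The lever is back up. I return by the same lane to the knob.

Emit:
{"method": "move_arm", "body": {
  "moves": [
    [[-50,0,0,0,0,0,-0.3],[-100,-5,0,0,0,0,-0.3],[-125,-12,5,0,0,-4,-0.3],[-136,-22,13,0,0,-9.5,-0.3]]
  ]
}}

```text
clock: 53.12
ee_pos: [0.418, -0.0498, 0.5168]
tcp_rot: [0.996, 0.087, 0.001, 0.003]
ft_force: [0.4, 0.7, -0.3]
finger_gap: 0.65
grip_force: 0.0
```

Emit:
{"method": "move_arm", "body": {
  "moves": [
    [[7,-37,15,0,0,-10,-0.3],[13,-74,30,0,0,-20,-0.3],[20,-111,45,0,0,-30,-0.3],[26,-148,60,0,0,-40,-0.3],[33,-185,75,0,0,-50,-0.3],[39,-222,90,0,0,-60,-0.3],[46,-260,105,0,0,-70,-0.3],[52,-295,120,0,0,-80,-0.3]]
  ]
}}

```text
clock: 54.12
ee_pos: [0.4191, 0.2502, 0.3952]
tcp_rot: [0.705, 0.709, -0.001, 0.002]
ft_force: [1.1, 0.1, 0.0]
finger_gap: 0.652
grip_force: 0.0
```

Run:
```python
from h import *
print(st()); im,d,p=grab("top"); C=cloud(p,d)
k=(im.max(2)<80)&(np.abs(C-[.652,.237,.075]).max(2)<.03); v,u=np.nonzero(k); print(len(u),plane(p,[[u.mean(),v.mean()]],.081) if len(u) else '')
plan([(.652,.242,.12,90),(.652,.242,.068,90)])
```

```text
(54.12, array([0.4194, 0.2496, 0.2313]), 'yaw', np.float64(90.28), 'F', array([1.1, 0.1, 0. ]), 'gap', 56.7, 'g', 0.0)
19 [[0.64628066 0.23796495 0.081     ]]
   [-15.4 234.1 109.4] rz 1.0 rows 5
   [-15.4 234.1 161.4] rz 1.0 rows 5
--
```

Emit:
{"method": "move_arm", "body": {
  "moves": [
    [[8,40,0,0,-4,0,-0.3],[16,95,0,0,-8,0,-0.3],[16,150,0,0,-8,0,-0.3],[16,205,20,0,-8,0,-0.3],[16,230.5,70,0,-8,0,-0.3],[16,230.5,105,0,-8,0,-0.3],[16,230.5,150,0,-8,0,-0.3],[16,230.5,165,0,-8,0,-0.3]]
  ],
  "grip_force": 30
}}

```text
clock: 55.18
ee_pos: [0.6494, 0.2636, 0.2276]
tcp_rot: [0.705, 0.705, -0.052, 0.05]
ft_force: [0.9, -0.5, -0.1]
finger_gap: 0.648
grip_force: 0.0
```

Emit:
{"method": "move_arm", "body": {
  "moves": [
    [[0,0,0,0,0,0,1],[0,0,0,0,0,0,1],[0,0,0,0,0,0,1],[0,0,0,0,0,0,1],[0,0,0,0,0,0,1],[0,0,0,0,0,0,1]]
  ]
}}

```text
clock: 55.92
ee_pos: [0.6502, 0.2642, 0.231]
tcp_rot: [0.706, 0.705, -0.05, 0.051]
ft_force: [1.5, 0.0, 5.3]
finger_gap: 0.234
grip_force: 30.0
```

Run:
```python
from h import *
print(st())
```

```text
(55.92, array([0.6504, 0.2408, 0.0686]), 'yaw', np.float64(89.95), 'F', array([1.5, 0. , 5.3]), 'gap', 20.3, 'g', 30.0)
```

Emit:
{"method": "move_arm", "body": {
  "moves": [
    [[-1,-22,0,0,0,0,1],[-1.5,-44,0,0,0,0,1],[-2,-66,0,0,0,0,1],[-3,-88,0,0,0,0,1],[-4,-110,0,0,0,0,1],[-5,-132,0,0,0,0,1],[-5.5,-154,0,0,0,0,1],[-6,-168,0,0,0,0,1]]
  ]
}}

```text
clock: 56.92
ee_pos: [0.482, 0.2578, 0.2309]
tcp_rot: [0.706, 0.705, -0.05, 0.051]
ft_force: [8.8, 1.9, -5.7]
finger_gap: 0.232
grip_force: 30.0
```

Emit:
{"method": "move_arm", "body": {
  "moves": [
    [[0,-4,0,0,0,0,1],[0,-8,0,0,0,0,1],[0,-8,0,0,0,0,1]]
  ]
}}

```text
clock: 57.3
ee_pos: [0.4746, 0.2577, 0.2309]
tcp_rot: [0.706, 0.705, -0.05, 0.051]
ft_force: [4.4, -0.5, -3.2]
finger_gap: 0.227
grip_force: 30.0
```

Emit:
{"method": "move_arm", "body": {
  "moves": [
    [[0,-3,0,0,0,0,1],[0,-6,0,0,0,0,1],[0,-6,0,0,0,0,1]]
  ]
}}

```text
clock: 57.68
ee_pos: [0.47, 0.2574, 0.231]
tcp_rot: [0.706, 0.704, -0.049, 0.052]
ft_force: [13.2, 0.9, -9.8]
finger_gap: 0.235
grip_force: 30.0
```

Emit:
{"method": "move_arm", "body": {
  "moves": [
    [[0,-2,0,0,0,0,1],[0,-2,0,0,0,0,1],[0,1,0,0,0,0,1],[0,1,0,0,0,0,-0.3],[0,1,0,0,0,0,-0.3],[0,1,0,0,0,0,-0.3],[0,1,-40,0,0,0,-0.3],[0,1,-90,0,0,0,-0.3]]
  ]
}}

```text
clock: 58.68
ee_pos: [0.4684, 0.271, 0.3205]
tcp_rot: [0.705, 0.705, -0.052, 0.05]
ft_force: [1.0, 0.2, -0.1]
finger_gap: 0.635
grip_force: 0.0
```

Emit:
{"method": "move_arm", "body": {
  "moves": [
    [[10,-10,-20,0,4,0,-0.5],[25,-30,-30,0,8,0,-0.5],[70,-40,-30,0,8,0,-0.5],[90,-45,-30,0,8,0,-0.5],[90,-45,-30,0,8,0,-0.5]]
  ]
}}

```text
clock: 59.3
ee_pos: [0.4227, 0.3659, 0.3369]
tcp_rot: [0.706, 0.708, -0.001, 0.001]
ft_force: [0.0, 0.8, -0.1]
finger_gap: 0.748
grip_force: 0.0
```

```bash
python3 bores.py
python3 - <<'E'
from h import *
ims,ds,ps=grab("scene"); Cs=cloud(ps,ds); Z=Cs[:,:,2]
for X in [(.478,.050),(.48,.0095),(.4735,.17)]:
    w=(np.hypot(Cs[:,:,0]-X[0],Cs[:,:,1]-X[1])<.022)&(Z>.07)&(Z<.12)&~wood(ims,60); q=Cs[w]; print(len(q),np.percentile(q[:,2],[50,75,90]).round(4) if len(q) else '')
im,d,p=grab("top"); C=cloud(p,d)
for X in [(.478,.050),(.48,.0095),(.4735,.17)]:
    w=(np.hypot(C[:,:,0]-X[0],C[:,:,1]-X[1])<.018)&(C[:,:,2]>.065)&~wood(im,60)&(im.max(2)>100); print("top",w.sum(),np.median(C[w][:,2]) if w.sum() else '')
E
```

```text
(59.3, array([0.4225, 0.3653, 0.1729]), 'yaw', np.float64(90.16), 'F', array([ 0. ,  0.8, -0.1]), 'gap', 65.1, 'g', 0.0)
block in nest ((472.3955993652344, 90.18534851074219), (50.184349060058594, 209.02423095703125), 2.730231285095215)
[]
94 [0.0827 0.0845 0.0856]
90 [0.0828 0.0848 0.086 ]
0 
top 49 0.08346593390562496
top 48 0.084626498920511
top 26 0.08334013267288076
```

Head tops now stand at about 0.084, so all are pressed onto the block. The shuttle is out. Next I measure the tray bay and plan the grip, 15 mm towards the heavy end.

Run:
```python
from h import *
im,d,p=grab("top"); H,S,V=cv2.split(cv2.cvtColor(im,cv2.COLOR_RGB2HSV))
m=np.zeros(V.shape,bool); m[170:242,398:448]=1; print("tray",rect(p,m&(S>75),0.018))
for v in (185,208,230): print(v,[(u,int(im[v,u,0]),int(im[v,u,2])) for u in range(402,425)])
u=413; print([(v,int(im[v,u,0]),int(im[v,u,2])) for v in list(range(174,182))+list(range(228,242))])
print(plane(p,[[413.5,185],[413.5,208],[413.5,230]],.018))
plan([(.474,.0755,.14,92.7),(.474,.0755,.070,92.7)])
```

```text
tray (((542.8765869140625, -453.81488037109375), (162.0860595703125, 237.25746154785156), 87.55924224853516), array([ 403,  176,   41,   59, 1203], dtype=int32))
185 [(402, 209, 199), (403, 195, 184), (404, 177, 166), (405, 111, 74), (406, 164, 85), (407, 223, 136), (408, 238, 169), (409, 241, 175), (410, 245, 187), (411, 243, 180), (412, 240, 172), (413, 241, 174), (414, 243, 180), (415, 243, 180), (416, 243, 180), (417, 243, 182), (418, 242, 177), (419, 239, 168), (420, 204, 131), (421, 127, 73), (422, 172, 87), (423, 233, 151), (424, 238, 168)]
208 [(402, 185, 188), (403, 117, 115), (404, 124, 69), (405, 200, 96), (406, 228, 136), (407, 244, 182), (408, 244, 184), (409, 244, 184), (410, 242, 178), (411, 240, 172), (412, 242, 177), (413, 244, 184), (414, 243, 181), (415, 243, 178), (416, 243, 180), (417, 242, 176), (418, 239, 171), (419, 208, 135), (420, 142, 76), (421, 184, 93), (422, 229, 147), (423, 240, 172), (424, 240, 172)]
230 [(402, 114, 111), (403, 124, 60), (404, 194, 97), (405, 211, 131), (406, 238, 167), (407, 237, 167), (408, 237, 167), (409, 236, 164), (410, 234, 163), (411, 237, 167), (412, 239, 170), (413, 236, 165), (414, 238, 169), (415, 242, 177), (416, 238, 169), (417, 234, 162), (418, 203, 131), (419, 170, 85), (420, 210, 112), (421, 230, 151), (422, 238, 168), (423, 239, 170), (424, 240, 171)]
[(174, 208, 185), (175, 198, 177), (176, 205, 133), (177, 170, 83), (178, 157, 96), (179, 168, 110), (180, 171, 112), (181, 231, 158), (228, 243, 179), (229, 243, 179), (230, 236, 165), (231, 211, 114), (232, 203, 95), (233, 128, 131), (234, 139, 142), (235, 140, 142), (236, 143, 145), (237, 214, 216), (238, 214, 216), (239, 214, 215), (240, 213, 215), (241, 214, 215)]
[[ 0.62390089 -0.41203501  0.018     ]
 [ 0.52796751 -0.41281299  0.018     ]
 [ 0.43678489 -0.41379003  0.018     ]]
   [-287.4   50.    32.9] rz -2.8 rows 5
   [-287.4   50.   102.9] rz -2.8 rows 6
--
```

Emit:
{"method": "move_arm", "body": {
  "moves": [
    [[-55,5,0,0,0,-1,-0.6],[-110,15,0,0,0,-2,-0.6],[-165,28,0,0,0,-2.7,-0.6],[-225,42,0,0,0,-2.7,-0.6],[-287,50.5,10,0,0,-2.7,-0.6],[-287,50.5,33,0,0,-2.7,-0.6],[-287,50.5,75,0,0,-2.7,-0.6],[-287,50.5,103,0,0,-2.7,-0.6]]
  ],
  "grip_force": 40
}}

```text
clock: 60.5
ee_pos: [0.474, 0.0756, 0.2335]
tcp_rot: [0.691, 0.723, -0.002, 0.001]
ft_force: [0.3, -0.7, 0.5]
finger_gap: 0.8
grip_force: 0.0
```

Emit:
{"method": "move_arm", "body": {
  "moves": [
    [[0,0,0,0,0,0,-0.6],[0,0,0,0,0,0,1],[0,0,0,0,0,0,1],[0,0,0,0,0,0,1],[0,0,0,0,0,0,1],[0,0,0,0,0,0,1]]
  ]
}}

```text
clock: 61.25
ee_pos: [0.4747, 0.0771, 0.2359]
tcp_rot: [0.691, 0.723, -0.001, 0.002]
ft_force: [-1.8, -1.1, 8.2]
finger_gap: 0.566
grip_force: 40.0
```

Run:
```python
from h import *
print(st())
plan([(.474,.0755,.17,92.7),(.41,.03,.17,80)],[(.41,-.26,.16,15)],[(.531,-.4104,.16,-2.4)],[(.531,-.4104,.055,-2.4)])
```

```text
(61.25, array([0.4749, 0.0765, 0.0719]), 'yaw', np.float64(92.65), 'F', array([-1.8, -1.1,  8.2]), 'gap', 49.3, 'g', 40.0)
   [ -0.9  -1.  -98.1] rz -0.1 rows 2
   [-43.4 -67.  -98.1] rz 12.6 rows 3
--
   [-285.6   50.4   10. ] rz 65 rows 5
--
   [ 78.  176.6   0. ] rz 17.4 rows 4
--
   [  0.  -0. 105.] rz -0.0 rows 2
--
```

Emit:
{"method": "move_arm", "body": {
  "moves": [
    [[0,0,-10,0,0,0,1],[0,0,-35,0,0,0,1],[0,0,-70,0,0,0,1],[0,0,-98,0,0,0,1],[-15,-22,-98,0,0,4,1],[-30,-45,-98,0,0,9,1],[-43,-67,-98,0,0,12.6,1],[-43,-67,-98,0,0,12.6,1]]
  ]
}}

```text
clock: 62.25
ee_pos: [0.4083, 0.0311, 0.333]
tcp_rot: [0.767, 0.642, -0.004, 0.004]
ft_force: [0.8, 0.6, -4.4]
finger_gap: 0.578
grip_force: 40.0
```

Emit:
{"method": "move_arm", "body": {
  "moves": [
    [[-40,7,2,0,0,8,1],[-80,14,4,0,0,17,1],[-122,21,5,0,0,26,1],[-164,28,6,0,0,35,1],[-205,36,8,0,0,44,1],[-246,43,9,0,0,54,1],[-285,50,10,0,0,64,1],[-285,50,10,0,0,65,1]]
  ]
}}

```text
clock: 63.25
ee_pos: [0.4095, -0.261, 0.3226]
tcp_rot: [0.992, 0.128, -0.0, 0.0]
ft_force: [0.6, 1.7, -4.7]
finger_gap: 0.574
grip_force: 40.0
```

Run:
```python
from h import *
print(st())
plan([(.531,-.4104,.16,-2.4)],[(.531,-.4104,.065,-2.4)])
```

```text
(63.25, array([ 0.4094, -0.261 ,  0.1586]), 'yaw', np.float64(14.74), 'F', array([ 0.6,  1.7, -4.7]), 'gap', 50.0, 'g', 40.0)
   [ 79.6 175.4  -1.4] rz 17.1 rows 4
--
   [ 0. -0. 95.] rz -0.0 rows 2
--
```

Emit:
{"method": "move_arm", "body": {
  "moves": [
    [[20,45,0,0,0,4,1],[40,90,0,0,0,8,1],[60,132,0,0,0,13,1],[79.5,175.5,0,0,0,17.1,1],[79.5,175.5,0,0,0,17.1,1],[79.5,175.5,40,0,0,17.1,1],[79.5,175.5,80,0,0,17.1,1],[79.5,175.5,80,0,0,17.1,1]]
  ]
}}

```text
clock: 64.25
ee_pos: [0.5311, -0.4055, 0.2403]
tcp_rot: [1.0, -0.017, -0.003, -0.001]
ft_force: [-0.2, 0.2, -3.5]
finger_gap: 0.574
grip_force: 40.0
```

Run:
```python
from h import *
print(st()); im,d,p=grab("top"); C=cloud(p,d); Z=C[:,:,2]
m=wood(im)&(Z>.055)&(Z<.1); m[:170]=0;m[250:]=0;m[:,:395]=0;m[:,:]&=True; m[:,432:]=0
v,u=np.nonzero(m); print(len(u),u.min(),u.max(),v.min(),v.max())
print("far/near ends",plane(p,[[u[v<v.min()+4].mean(),v.min()-.5],[u[v>v.max()-4].mean(),v.max()+.5]],.08), np.median(Z[m&(np.arange(400)[:,None]<200)]),np.median(Z[m&(np.arange(400)[:,None]>218)]))
print(rect(p,m,.08))
```

```text
(64.25, array([ 0.5301, -0.4052,  0.0763]), 'yaw', np.float64(-1.9), 'F', array([-0.2,  0.2, -3.5]), 'gap', 50.0, 'g', 40.0)
262 408 422 178 230
far/near ends [[ 0.64730767 -0.40645351  0.08      ]
 [ 0.43467664 -0.40055088  0.08      ]] 0.07509279846034844 0.07780486923808982
(((611.03173828125, -405.7987060546875), (69.41261291503906, 52.780738830566406), 0.44509705901145935), array([409, 178,  14,  18, 175], dtype=int32))
```

Emit:
{"method": "move_arm", "body": {
  "moves": [
    [[3,6,0,0,0,0.5,1],[3,6,10,0,0,0.5,1],[3,6,18,0,0,0.5,1],[3,6,18,0,0,0.5,1],[3,6,18,0,0,0.5,1]]
  ]
}}

```text
clock: 64.92
ee_pos: [0.5347, -0.4131, 0.2269]
tcp_rot: [1.0, -0.022, 0.0, 0.002]
ft_force: [-0.1, -0.4, -4.1]
finger_gap: 0.574
grip_force: 40.0
```

Run:
```python
from h import *
print(st()); im,d,p=grab("top"); C=cloud(p,d); Z=C[:,:,2]
for v in (182,184,226,228,230): print(v,[(u,int(im[v,u,0]),int(im[v,u,2]),int(1000*Z[v,u])) for u in range(402,426)])
for u in (412,415): print(u,[(v,int(im[v,u,0]),int(im[v,u,2]),int(1000*Z[v,u])) for v in list(range(174,184))+list(range(226,236))])
```

```text
(64.92, array([ 0.5348, -0.4137,  0.0629]), 'yaw', np.float64(-2.52), 'F', array([-0.1, -0.4, -4.1]), 'gap', 49.9, 'g', 40.0)
182 [(402, 198, 189, -4), (403, 198, 188, 0), (404, 181, 170, 0), (405, 114, 83, -2), (406, 144, 68, 14), (407, 204, 115, 22), (408, 232, 159, 0), (409, 220, 145, 4), (410, 167, 106, 0), (411, 140, 84, 42), (412, 213, 125, 61), (413, 233, 144, 61), (414, 226, 137, 62), (415, 203, 127, 64), (416, 190, 168, 69), (417, 211, 200, 76), (418, 178, 169, 79), (419, 184, 174, 79), (420, 225, 211, 87), (421, 237, 193, 65), (422, 240, 160, 66), (423, 241, 157, 65), (424, 233, 153, 4), (425, 232, 159, 1)]
184 [(402, 198, 189, -4), (403, 198, 188, 2), (404, 180, 169, 0), (405, 112, 77, 8), (406, 156, 84, 11), (407, 189, 114, 17), (408, 160, 105, 2), (409, 166, 108, 1), (410, 127, 81, 31), (411, 153, 91, 41), (412, 221, 132, 61), (413, 236, 148, 62), (414, 234, 146, 65), (415, 209, 129, 67), (416, 170, 153, 65), (417, 212, 202, 75), (418, 215, 206, 82), (419, 216, 207, 74), (420, 225, 212, 70), (421, 236, 186, 64), (422, 241, 159, 66), (423, 241, 160, 64), (424, 239, 163, 2
[... 1653 characters left out ...]
6, 115, 60), (181, 208, 122, 65), (182, 213, 125, 61), (183, 213, 125, 61), (226, 144, 100, 67), (227, 153, 91, 66), (228, 153, 91, 65), (229, 175, 112, 2), (230, 163, 108, 8), (231, 127, 70, 11), (232, 131, 64, 13), (233, 141, 144, 8), (234, 142, 144, -3), (235, 142, 144, -6)]
415 [(174, 212, 183, 1), (175, 206, 181, -5), (176, 193, 137, 11), (177, 221, 129, 68), (178, 234, 144, 66), (179, 236, 147, 60), (180, 233, 144, 66), (181, 221, 134, 61), (182, 203, 127, 64), (183, 196, 125, 59), (226, 157, 150, 74), (227, 149, 133, 78), (228, 166, 99, 58), (229, 165, 104, 10), (230, 179, 118, 1684), (231, 121, 73, 6), (232, 129, 63, 13), (233, 123, 117, -1), (234, 142, 145, -2), (235, 142, 144, -3)]
```

Emit:
{"method": "move_arm", "body": {
  "moves": [
    [[-3,-1.5,0,0,0,-0.6,1],[-3,-1.5,4,0,0,-0.6,1],[-3,-1.5,8,0,0,-0.6,1],[-3,-1.5,12,0,0,-0.6,1],[-3,-1.5,14,0,0,-0.6,1],[-3,-1.5,14,0,0,-0.6,1]]
  ]
}}

```text
clock: 65.72
ee_pos: [0.5317, -0.4116, 0.2125]
tcp_rot: [1.0, -0.017, -0.0, 0.002]
ft_force: [0.5, 0.5, -4.6]
finger_gap: 0.569
grip_force: 40.0
```

Run:
```python
from h import *
print(st())
```

```text
(65.72, array([ 0.5317, -0.4121,  0.0485]), 'yaw', np.float64(-1.93), 'F', array([ 0.5,  0.5, -4.6]), 'gap', 49.5, 'g', 40.0)
```

It's inside the bay without contact. I lower and release.

Emit:
{"method": "move_arm", "body": {
  "moves": [
    [[0,0,4,0,0,0,1],[0,0,6.5,0,0,0,1],[0,0,6.5,0,0,0,1],[0,0,6.5,0,0,0,-0.4],[0,0,6.5,0,0,0,-0.4],[0,0,6.5,0,0,0,-0.4],[0,0,-40,0,0,0,-0.4],[0,0,-95,0,0,0,-0.4]]
  ]
}}

```text
clock: 66.72
ee_pos: [0.5314, -0.4112, 0.3083]
tcp_rot: [1.0, -0.017, -0.001, 0.001]
ft_force: [0.8, -2.2, 0.8]
finger_gap: 0.7
grip_force: 0.0
```

Emit:
{"method": "move_arm", "body": {
  "moves": [
    [[-40,-20,-40,0,0,0,-0.4],[-90,-70,-60,0,0,0,-0.4],[-110,-130,-60,0,0,0,-0.4],[-120,-180,-60,0,0,0,-0.4],[-120,-200,-60,0,0,0,-0.4],[-120,-200,-60,0,0,0,-0.4]]
  ]
}}

```text
clock: 67.47
ee_pos: [0.4188, -0.2063, 0.3675]
tcp_rot: [1.0, -0.016, 0.0, 0.003]
ft_force: [-0.6, -0.4, 0.2]
finger_gap: 0.704
grip_force: 0.0
```

Run:
```python
from h import *
print(st()); im,d,p=grab("top"); ims,ds,ps=grab("scene"); C=cloud(p,d)
a=cv2.resize(im[150:245,240:460],None,fx=3.6,fy=3.6,interpolation=cv2.INTER_CUBIC)[:, :790]
c=ims[150:230,280:430]; b=cv2.resize(c,None,fx=3,fy=3,interpolation=cv2.INTER_CUBIC)
o=np.zeros((a.shape[0]+b.shape[0],790,3),np.uint8); o[:a.shape[0]]=a; o[a.shape[0]:,:b.shape[1]]=b; save("end.png",o)
Z=C[:,:,2]; m=np.zeros(Z.shape,bool); m[170:240,400:424]=1
w=m&wood(im)&(Z>.028)&(Z<.05); print("block top z",np.median(Z[w]),[np.median(Z[w&(np.arange(400)[:,None]//15==k)]).round(4) for k in (12,13,14,15)])
h=m&~wood(im)&(Z>.04)&(Z<.08); print("heads",h.sum(),np.median(Z[h]))
```

```text
(67.47, array([ 0.4189, -0.2073,  0.2036]), 'yaw', np.float64(-1.82), 'F', array([-0.6, -0.4,  0.2]), 'gap', 61.3, 'g', 0.0)
block top z 0.04010811325940811 [np.float64(0.0405), np.float64(0.0396), np.float64(0.0394), np.float64(0.0411)]
heads 154 0.05144035558938842
```

View pics/end.png

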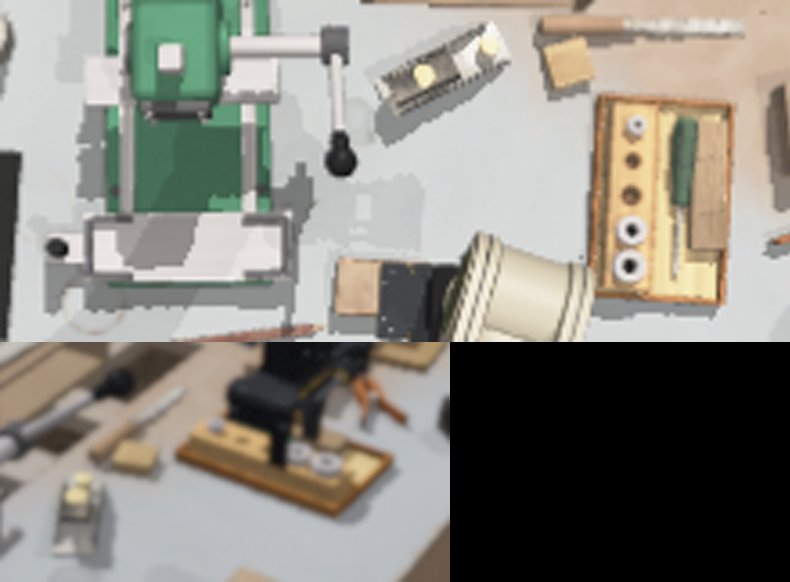

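The block lies flat in the empty bay (top z≈0.040 throughout, head tops ≈0.052). Its three bushes are in, the shuttle is out and the lever is up.

```bash
python3 -c "
from cell import arm
print(arm.close_job())"
```

```text
the job is handed in; nothing more can be done
None
```

The job is handed in at about 67 s: all three bushes present (14, 26 and 30 mm) are pressed home, the lever is back up, the shuttle is drawn out, the block lies flat in the tray's empty long bay, and the sanding block was not moved.

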